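# Hang washed heat-sinks over the bench warmer and set the heat

## Robot

A 6-joint arm with a two-finger parallel gripper is mounted at the origin on the work surface. World frame = base frame: x ahead of the robot, y to its left, z up, the work surface at z = 0. Lengths are in mm, angles in rad, forces in N, time in s.
With the tool pointing down it reaches from about 150 to 775 mm from the base axis. Payload 6.1 kg.
Tool frame: the origin (TCP) lies on the centre line of the jaws, within the pads' length; the fingertips stand env.tips_ahead ahead of it and the grasp point (between the pads) lies 2 mm behind it (env.tips_ahead is the distance from the TCP to the fingertips, in mm); z points along the fingers, x is the direction in which the jaws open and shut, and the axes are right-handed (so a half turn about z gives the same grasp; the last joint's range is limited). The gripper opens to 85 mm and grips with 20 to 120 N. Pads are 22 mm wide; open, the fingers measure 114 mm over their backs; the gripper's body (76 mm by 85 mm) begins 54 mm behind the grasp point. The pads swing forward as they close: fully open they stand 13 mm farther back than shut.
Start: joints at [-1.209, 0.126, -0.04, 1.405, 0, 1.571], TCP at [185.821, -490.998, 248.295] pointing down, gripper open.
Joint ranges: [-2.72, 2.72], [-0.95, 1.95], [-1.27, 1.35], [-1.78, 2.02], [-1.46, 1.47], [-3.14, 3.14]. Speed limits (rad/s): [2.39, 2.39, 3.01, 3.14, 3.14, 3.14].

## Interface

Orientations are given as a unit quaternion [w, x, y, z].
In Python, from bench import readout, read_camera, env gives the robot as it stands.
- The arm moves only by the tool arm_command, never from a script. Its argument "deltas" is a list of rows, each an object of numbers: "claw": the closure in counts, from 0 (fully open) to 255 (shut); "x", "y", "z": the shift along the tool's x, y, z in m; "turn": the turn about the tool's z in degrees. In form: [{"claw": .., "x": .., "y": .., "z": .., "turn": ..}, ...]. A call has 1 to 10 rows; each row shifts and turns the commanded pose from where the row before left it, along the tool's axes as they then stand; what a row does not reach is not made up. A row lasts 1/10 s, in which the tool goes at most 50 mm and 8.59 degrees, less where a joint would pass 70% of its speed; a pose out of reach is approached as far as the arm can. A call is refused whole if a number of a shift passes 0.05 or a number of a turn 8.59, either way. A call with a gripper value outside its range is refused whole. The fingers move at their own pace and stop on an object; "newtons" is the grip in N (left out, the last holds). Time passes only in rows, so rows that do not move let the fingers close. It gives the time, the measured TCP pose, the force and the opening at its end, in the units of the state.
- readout.read_state(): the state, without advancing time (a new reading comes with each control period).
- read_camera(name): name is "scene" or "top"; returns a dict with "pixels" (420x560x3 uint8, red, green, blue), "depth" (420x560 float32, mm along the optical axis (not along the pixel's ray), 0 where there is no reading), "intrinsics" (3x3 intrinsics, pixels), "R" (3x3) and "t" (3): a world point X has camera coordinates R X + t. Camera axes: x right, y down, z forward; pixel columns grow to the right and rows downward; lengths in mm; the calibration is good to about 2 mm. A picture is of the moment at which its call begins.
- env.sign_off(): hands the job in, once; it reports no verdict.
The state is a dict: "time": time; "joint_positions": joint angles; "joint_vel": joint speeds; "tau": joint torques, N m; "position": TCP position; "orientation": TCP orientation; "ft_force": force on the tool from outside, world axes, zero at the start; "torque": the same for the moment, N m; "opening": finger opening in mm.
Only numpy, scipy, OpenCV 4.12 (cv2) and the standard library are available. Lean on these libraries where they do the work, as an engineer would, in place of code of your own. Each camera call takes 0.05 s, during which the arm holds its last target.

## Task

Put the washed heat-sink brackets to dry: first lift the canister off the warming plate by its handle and stand it on the round cork mat, then hang every bracket that is there by its slot on a pin of its own above the plate, so that the pin lies in the notch at the top of the slot and the bracket hangs freely. Last, when all are hanging, roll the heat thumbwheel with a fingertip until the pointer is in line with the set marker, and leave everything else on the bench where it is.

Things in the scene. Friction and masses are not known exactly. Their poses are not given: they have to be found in the camera images.
- dryer: Fixed drying unit; origin: centre of the base's underside, x away from the robot. Base 170 x 360 mm (x, y), 45 mm high; its top is the warming plate. At the rear a bar (x = 62 to 78 mm, top 175 mm high) on end posts carries three pins 125 mm apart, pointing to -x. On the -y side a control pod 130 x 90 mm, 60 mm high, centre x = -15, y = -230 mm, with thumbwheel, pointer and scale.
- heat_wheel (a joint): Heat thumbwheel, 0 to 2.8 rad: ribbed, radius 25 mm, 16 mm wide, axis along the dryer's y, only its top 8 mm out of the pod. Dragging its top to the dryer's +x raises the value and moves the pointer to +x by 16 mm per rad (25 mm of rim travel). It stays where left. Sprung: yields downwards up to 5 mm, 1.5 N per mm; pressed in about 3 mm it can be dragged by a fingertip.
- wheel_crown (a point): Topmost point of the thumbwheel's rim, 68 mm above the bench, above its axis and at the middle of its width (it goes down with the wheel when pressed).
- pointer_tip (a point): Tip of the black pointer blade (3 mm wide along x) that slides along the dryer's x over the white scale, moved by the thumbwheel only.
- set_mark (a point): Tip of the steel set marker, a small clip on the other (+y) side of the scale; it stands still. In line means the same place along the dryer's x (the two lie 3 mm apart along y).
- pin1 (a point): Middle of the leftmost (+y) pin, on its axis: 8 mm thick, 165 mm above the bench, along the dryer's x; bare for 25 mm either way, to the bar behind and to a head 22 mm wide, 5 mm thick in front. The head does not pass a slot: the slot must come onto the pin sideways (along y). Axes as the dryer's.
- pin2 (a point): Middle of the middle pin, on its axis: 8 mm thick, 165 mm above the bench, along the dryer's x; bare for 25 mm either way, to the bar behind and to a head 22 mm wide, 5 mm thick in front. The head does not pass a slot: the slot must come onto the pin sideways (along y). Axes as the dryer's.
- pin3 (a point): Middle of the rightmost (-y) pin, on its axis: 8 mm thick, 165 mm above the bench, along the dryer's x; bare for 25 mm either way, to the bar behind and to a head 22 mm wide, 5 mm thick in front. The head does not pass a slot: the slot must come onto the pin sideways (along y). Axes as the dryer's.
- canister: Closed aluminium canister, radius 34 mm, 74 mm high, standing on the warming plate in front of the pins. A bail handle stands over the lid: its straight bar, 10 mm thick, 44 mm long, runs along the canister's x across its axis, centred 104 mm above the underside, 25 mm free below it. Origin: centre of the underside. 0.3 kg.
- mat: Round cork mat, radius 60 mm, 5 mm thick, fixed flat on the bench; origin at the centre of its underside.
- bracket1: One of up to three equal aluminium heat-sink brackets (None if absent), standing by itself. Foot 50 x 60 mm (x, y), 14 mm high, fins to 24 mm. A plate 8 mm thick (x, its normal), 56 mm wide (y), rises from the foot's middle to 125 mm. Origin: centre of the underside, z up. Pinch the plate across its thickness above 80 mm; slot: see its seat. 0.15 to 0.35 kg, low centre of mass.
- bracket2: One of up to three equal aluminium heat-sink brackets (None if absent), standing by itself. Foot 50 x 60 mm (x, y), 14 mm high, fins to 24 mm. A plate 8 mm thick (x, its normal), 56 mm wide (y), rises from the foot's middle to 125 mm. Origin: centre of the underside, z up. Pinch the plate across its thickness above 80 mm; slot: see its seat. 0.15 to 0.35 kg, low centre of mass.
- bracket3: One of up to three equal aluminium heat-sink brackets (None if absent), standing by itself. Foot 50 x 60 mm (x, y), 14 mm high, fins to 24 mm. A plate 8 mm thick (x, its normal), 56 mm wide (y), rises from the foot's middle to 125 mm. Origin: centre of the underside, z up. Pinch the plate across its thickness above 80 mm; slot: see its seat. 0.15 to 0.35 kg, low centre of mass.
- bracket1_seat (a point): Where the pin's axis lies when bracket1 hangs: 74 mm above its underside, on its z axis. The L-shaped slot goes through the plate along x: a straight part 57 to 71 mm above the underside, open at the +y edge, runs in to y = -6 mm; at its inner end a notch 12 mm wide (y = -6 to 6) goes up to 78 mm. So the pin enters at 64 mm, and the bracket is then lowered 10 mm onto it.
- bracket2_seat (a point): Where the pin's axis lies when bracket2 hangs: 74 mm above its underside, on its z axis. The L-shaped slot goes through the plate along x: a straight part 57 to 71 mm above the underside, open at the +y edge, runs in to y = -6 mm; at its inner end a notch 12 mm wide (y = -6 to 6) goes up to 78 mm. So the pin enters at 64 mm, and the bracket is then lowered 10 mm onto it.
- bracket3_seat (a point): Where the pin's axis lies when bracket3 hangs: 74 mm above its underside, on its z axis. The L-shaped slot goes through the plate along x: a straight part 57 to 71 mm above the underside, open at the +y edge, runs in to y = -6 mm; at its inner end a notch 12 mm wide (y = -6 to 6) goes up to 78 mm. So the pin enters at 64 mm, and the bracket is then lowered 10 mm onto it.
- spool: Bystander: copper spool, radius 26 mm, 50 mm high, among the brackets.
- screwdriver: Bystander: screwdriver lying on the bench.
- flux_jar: Bystander: small amber jar, radius 26 mm, 60 mm high.
- spray_can: Bystander: white can, radius 26 mm, 150 mm high.
- tape: Bystander: roll of black tape, radius 45 mm, 19 mm high.
- spanner: Bystander: spanner lying on the bench.
- multimeter: Bystander: grey hand-held meter, 150 x 75 x 30 mm, lying on the bench.
There are look-alikes about, which are no part of the job. What is shaped like the bracket3 but purple is not meant.

How it is judged (in metres and radians):
On the way, in this order (a step that is already met when the one before it is completed fails the run):
1. the canister stands on the cork mat, let go (horizontal distance between canister and mat below 0.028 m and height (world z) of canister between 0.002 and 0.012 m and angle between canister's own z axis and vertical below 0.1 rad and contact force between the fingers and canister below 0.2 N), for 0.2 s.
2. every bracket present hangs in its notch on a pin, let go (((x of bracket1_seat in the frame of pin1 between -0.024 and 0.024 m and y of bracket1_seat in the frame of pin1 between -0.008 and 0.008 m and z of bracket1_seat in the frame of pin1 between -0.0045 and 0.0045 m) or (x of bracket1_seat in the frame of pin2 between -0.024 and 0.024 m and y of bracket1_seat in the frame of pin2 between -0.008 and 0.008 m and z of bracket1_seat in the frame of pin2 between -0.0045 and 0.0045 m) or (x of bracket1_seat in the frame of pin3 between -0.024 and 0.024 m and y of bracket1_seat in the frame of pin3 between -0.008 and 0.008 m and z of bracket1_seat in the frame of pin3 between -0.0045 and 0.0045 m)) and angle between each of bracket1, bracket2, bracket3's own z axis and vertical below 0.7 rad and contact force between the fingers and bracket1 below 0.2 N and ((x of bracket2_seat in the frame of pin1 between -0.024 and 0.024 m and y of bracket2_seat in the frame of pin1 between -0.008 and 0.008 m and z of bracket2_seat in the frame of pin1 between -0.0045 and 0.0045 m) or (x of bracket2_seat in the frame of pin2 between -0.024 and 0.024 m and y of bracket2_seat in the frame of pin2 between -0.008 and 0.008 m and z of bracket2_seat in the frame of pin2 between -0.0045 and 0.0045 m) or (x of bracket2_seat in the frame of pin3 between -0.024 and 0.024 m and y of bracket2_seat in the frame of pin3 between -0.008 and 0.008 m and z of bracket2_seat in the frame of pin3 between -0.0045 and 0.0045 m)) and contact force between the fingers and bracket2 below 0.2 N and ((x of bracket3_seat in the frame of pin1 between -0.024 and 0.024 m and y of bracket3_seat in the frame of pin1 between -0.008 and 0.008 m and z of bracket3_seat in the frame of pin1 between -0.0045 and 0.0045 m) or (x of bracket3_seat in the frame of pin2 between -0.024 and 0.024 m and y of bracket3_seat in the frame of pin2 between -0.008 and 0.008 m and z of bracket3_seat in the frame of pin2 between -0.0045 and 0.0045 m) or (x of bracket3_seat in the frame of pin3 between -0.024 and 0.024 m and y of bracket3_seat in the frame of pin3 between -0.008 and 0.008 m and z of bracket3_seat in the frame of pin3 between -0.0045 and 0.0045 m)) and contact force between the fingers and bracket3 below 0.2 N), for 0.2 s.
3. the pointer is rolled in line with the set marker (x of pointer_tip in the frame of set_mark between -0.004 and 0.004 m), for 0.2 s.
At the end, for the whole second after the job is handed in: Canister upright on the mat, centres within 28 mm; every bracket present hangs (sway up to 0.7 rad allowed) on a pin, its seat within 4.5 mm of the pin axis in height and 8 mm sideways; pointer within 4 mm of the marker along the scale; all let go, canister at rest (all of step 1 and all of step 2 and all of step 3 and linear speed of canister below 0.03 m/s); the robot touches nothing.
It fails at once if another thing on the bench is knocked away (more than 40 mm) (distance of any of spool, screwdriver, flux_jar, spray_can, tape, spanner, multimeter from where it was at the start of the episode above 0.04 m).
Of bracket1, bracket2, bracket3 only 2 to 3 are there at a start; the rules pass over those that are not, and their reading is None.
At some moment in a run one of canister, bracket1, bracket2, bracket3 may be knocked a few centimetres aside while the robot is not near it.
It also fails if it takes over 208 s, if anything falls off the work surface, if the arm or the gripper's body presses on something with over 40 N, if the wrist force passes 120 N, or if a joint passes its speed limit or range.

## Working session

There is one attempt and no reset: what is moved stays moved. The work goes in short steps, Python scripts to look and compute and a tool call to move; the robot and the scene stay as the last step left them, time stands still between calls to the robot, and variables do not carry over. Pictures are saved under pics/ and viewed, and the job is handed in when it is done.

Besides the shell and the picture viewer there is one more tool, called after "Call:" by a JSON object that holds its "api" and its "payload", one argument or row to a line. arm_command: Moves the arm, as the interface text tells. Its arguments: {"type":"object","properties":{"deltas":{"type":"array","items":{"type":"object","properties":{"claw":{"type":"number"},"x":{"type":"number"},"y":{"type":"number"},"z":{"type":"number"},"turn":{"type":"number"}}}},"newtons":{"type":"number"}},"required":["deltas"]}

```bash
ls; mkdir -p pics
cat > h.py <<'E'
import numpy as np,cv2,pickle
from bench import readout, read_camera, env
def snap(name,tag):
    c=read_camera(name); pickle.dump(c,open(f'pics/{tag}.pkl','wb')); cv2.imwrite(f'pics/{tag}.png',c['pixels'][:,:,::-1]); return c
def load(tag): return pickle.load(open(f'pics/{tag}.pkl','rb'))
def P(c,u,v,d=None):
    d=c['depth'][int(round(v)),int(round(u))] if d is None else d
    return c['R'].T@(np.linalg.inv(c['intrinsics'])@np.array([u,v,1.])*d-c['t'])
def PZ(c,u,v,z):
    r=c['R'].T@np.linalg.inv(c['intrinsics'])@np.array([u,v,1.]); o=-c['R'].T@c['t']
    return o+r*(z-o[2])/r[2]
def proj(c,X):
    q=c['intrinsics']@(c['R']@np.array(X,float)+c['t']); return q[:2]/q[2]
def crop(c,u0,v0,u1,v1,s,name):
    im=c['pixels'][v0:v1,u0:u1,::-1]; cv2.imwrite(f'pics/{name}.png',cv2.resize(im,None,fx=s,fy=s,interpolation=cv2.INTER_CUBIC))
def cloud(c):
    h,w=c['depth'].shape; u,v=np.meshgrid(np.arange(w),np.arange(h)); 
    q=np.stack([u,v,np.ones_like(u)],-1)@np.linalg.inv(c['intrinsics']).T*c['depth'][...,None]-c['t']
    X=q@c['R']; X[c['depth']==0]=np.nan; return X
E
python3 - <<'E'
from h import *
print(readout.read_state(),env.tips_ahead)
for n in('scene','top'):
    c=snap(n,n+'0');print(c['intrinsics'],c['R'],c['t'])
E
```

```text
pics
{'time': 0.0, 'joint_positions': array([-1.20899712e+00,  1.26399447e-01, -4.06513197e-02,  1.40537086e+00,
        6.54983168e-06,  1.57081938e+00]), 'joint_vel': array([-4.41277044e-04,  1.24028313e-03,  2.12483163e-05, -1.07277902e-04,
        3.08656911e-04,  1.59239018e-03]), 'tau': array([ 2.24511527e-04, -4.35913181e+01,  3.52924204e+01,  1.71845133e-02,
        7.74722230e-05,  2.16476735e-06]), 'position': array([ 185.69314801, -490.65159232,  247.49840395]), 'orientation': array([-4.64555444e-04,  8.22780369e-01, -5.68358869e-01, -6.66781052e-04]), 'ft_force': array([-0.34981168, -0.66703146, -0.13691235]), 'torque': array([0.00903293, 0.01259425, 0.03768378]), 'opening': 85.36253604946967} 17.0
[[513.58516155   0.         273.64258894]
 [  0.         513.58516155 206.05726567]
 [  0.           0.           1.        ]] [[-0.33357628  0.94271805  0.00309045]
 [ 0.74475495  0.26553503 -0.61223461]
 [-0.57798523 -0.20192532 -0.79067012]] [ 154.27637117 -321.56793582 1851.67477328]
[[426.04432155   0.         281.95548077]
 [  0.         426.04432155 209.01666145]
 [  0.           0.           1.        ]] [[-0.00246135 -0.99999266  0.0029363 ]
 [-0.99347555  0.00211049 -0.11402574]
 [ 0.1140187  -0.0031978  -0.99347346]] [   9.93730868  521.81622069 1171.04795379]
```

View pics/scene0.png

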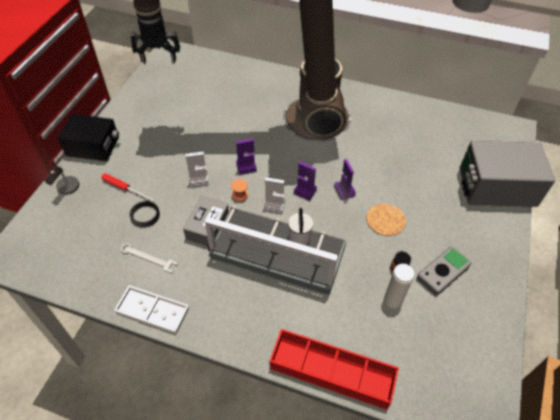

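View pics/top0.png

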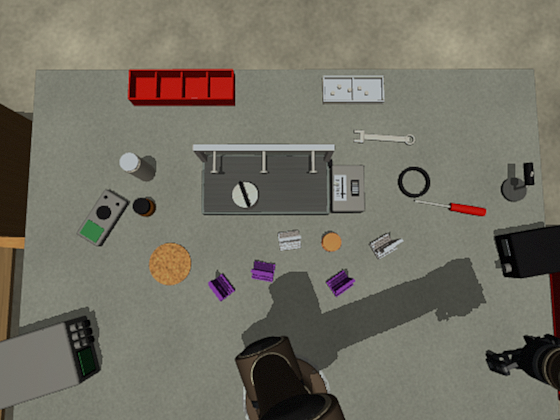

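Scene: two silver brackets (scene 197,168 and 274,193; top 385,245 and 289,240), three purple look-alikes (scene 246,155; 305,180; 345,178), which are not meant. The canister is on the plate at top (244,193), the mat at top (170,263). Close crops next.

Run:
```python
from h import *
c=load('top0'); crop(c,190,135,410,300,3.6,'c1'); crop(c,325,160,370,215,10,'c2')
s=load('scene0'); crop(s,170,130,370,300,4,'c3')
X=cloud(c)
for n,(u,v) in dict(mat=(170,263),can=(236,205),br1=(289,240),br2=(385,245),plate=(290,190),pod=(345,205),barL=(200,148),barR=(330,148),spool=(331,241),jar=(144,206)).items(): print(n,X[v,u].round(1))
```

```text
mat [371.3 328.2  -2.2]
can [532.  137.   42.3]
br1 [430.7  -8.9 122.8]
br2 [ 419.3 -272.3   56.7]
plate [nan nan nan]
pod [ 529.1 -164.6   60.1]
barL [660.3 215.1 174.5]
barR [ 660.7 -112.6  170.8]
spool [ 430.7 -125.6   51. ]
jar [527.3 387.2  61.8]
```

View pics/c1.png

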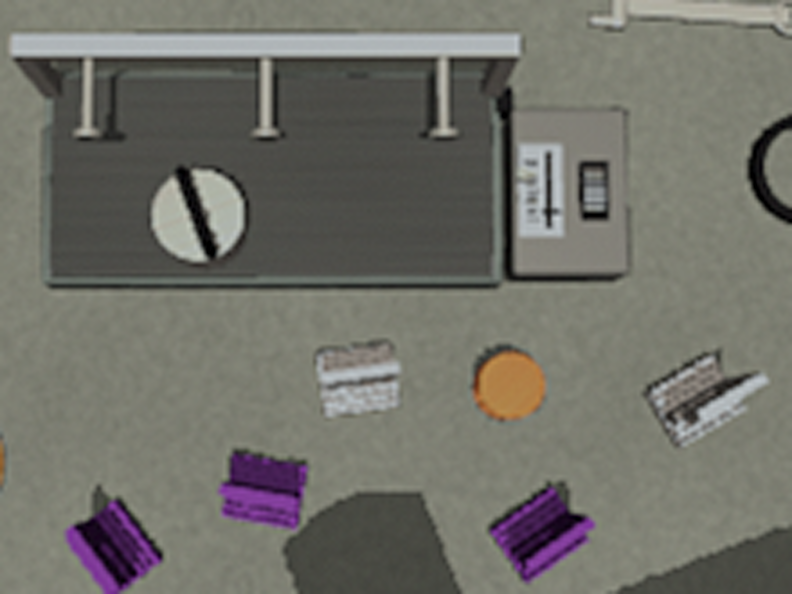

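View pics/c2.png

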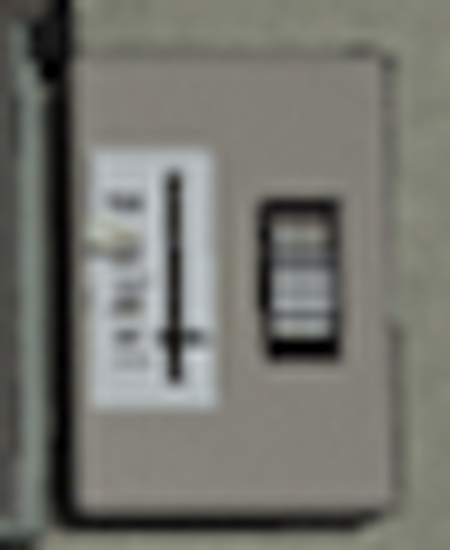

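View pics/c3.png

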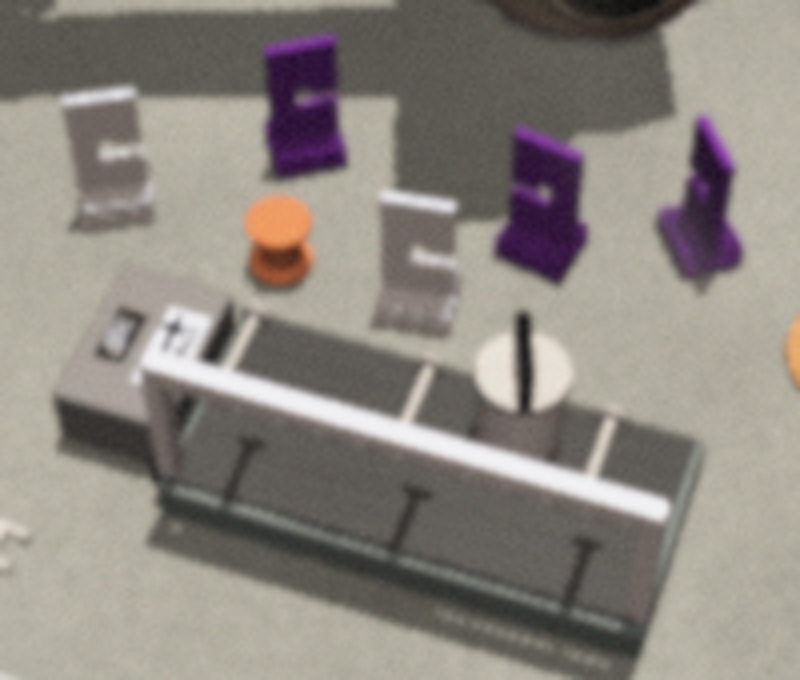

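Crops: silver bracket A at top (289,240) and B at (385,245), both with the slot opening to image right in the scene view, i.e. world +y. Pointer is at c2 (175,338), the set clip at about c2 (110,240), so the pointer must go to +x. Now the measurements.

```bash
cat >> h.py <<'E'
def rect(p):
    (c,(w,h),a)=cv2.minAreaRect(p.astype(np.float32)); return c,(w,h),a
E
python3 - <<'E'
from h import *
for tag in('top0','scene0'):
    c=load(tag);X=cloud(c); x,y,z=X[...,0],X[...,1],X[...,2]
    m=(z>170)&(z<182)&(x>600)&(x<720)&(abs(y-50)<200)
    p=X[m]; print(tag,'bar',p.mean(0).round(1),rect(p[:,:2]),m.sum())
    m=(z>158)&(z<174)&(x>560)&(x<648)&(abs(y-50)<170);p=X[m]
    for s in p[np.argsort(p[:,1])][::8]: print(s.round(0),end='')
    print()
    m=(z>55)&(z<64)&(x>450)&(x<640)&(y<-110)&(y>-220);p=X[m]; print('pod',rect(p[:,:2]),m.sum())
    for nm,(a,b,e,f) in dict(A=(380,470,-50,40),B=(370,480,-320,-220)).items():
        m=(z>110)&(z<135)&(x>a)&(x<b)&(y>e)&(y<f);p=X[m]; print(nm,'top',p.mean(0).round(1),rect(p[:,:2]),m.sum())
        m=(z>8)&(z<32)&(x>a)&(x<b)&(y>e)&(y<f);p=X[m]; print(nm,'foot',p.mean(0).round(1),rect(p[:,:2]),m.sum())
    m=(z>110)&(z<127)&(x>470)&(x<600)&(y>30)&(y<170);p=X[m]; print('lid',p.mean(0).round(1),rect(p[:,:2]),m.sum())
    m=(z>140)&(z<160)&(x>470)&(x<600)&(y>30)&(y<170);p=X[m]; print('handle',p.mean(0).round(1) if len(p) else 0,rect(p[:,:2]) if len(p) else 0,m.sum())
    hsv=cv2.cvtColor(c['pixels'],cv2.COLOR_RGB2HSV)
    m=(hsv[...,0]<22)&(hsv[...,0]>8)&(hsv[...,1]>100)&(x>300)&(x<450)&(y>250);p=X[m];print('mat',p.mean(0),rect(p[:,:2]))
E
```

```text
top0 bar [659.8  58.  173.9] ((634.6800537109375, 58.00752258300781), (356.221923828125, 68.42701721191406), 89.8552017211914) 872
[597. -77. 167.][641. -70. 168.][623. -69. 169.][647. -67. 166.][605. -67. 165.][607. -67. 168.][631. -65. 165.][618. -65. 166.][602. -62. 170.][599.  49. 173.][610.  54. 167.][631.  54. 166.][607.  57. 171.][636.  57. 168.][631.  57. 165.][620.  59. 169.][606.  59. 165.][599.  64. 171.][597. 176. 159.][614. 178. 164.][599. 179. 173.][628. 180. 169.][647. 181. 167.][598. 183. 167.][638. 183. 170.][628. 185. 169.][619. 186. 165.][602. 190. 171.]
pod ((576.0308227539062, -172.3424530029297), (127.24763488769531, 89.88155364990234), 0.26196709275245667) 1343
A top [433.9 -10.4 123.4] ((434.0440979003906, -10.115619659423828), (8.046236991882324, 54.99703598022461), 7.322704315185547) 73
A foot [432.8  -9.9  17.9] ((433.99249267578125, -9.724403381347656), (49.96434020996094, 59.901695251464844), 7.557679653167725) 280
B top [ 416.8 -273.7  123. ] ((416.7904357910156, -274.8367004394531), (8.468000411987305, 56.1381950378418), 29.497983932495117) 82
B foot [ 
[... 1417 characters left out ...]
470703), 18.5877685546875) 206
B top [ 421.  -272.5  120. ] ((419.7877197265625, -273.437744140625), (17.98754119873047, 55.18096923828125), 37.205902099609375) 94
B foot [ 430.4 -266.4   20.8] ((428.9342041015625, -278.7056884765625), (50.88240432739258, 77.3936538696289), 31.123950958251953) 191
lid [555.3 110.  117.9] ((551.5460205078125, 108.77881622314453), (68.5669174194336, 66.32026672363281), 50.742652893066406) 352
handle [556.2 110.3 150.8] ((553.1539306640625, 108.71609497070312), (68.85061645507812, 8.385490417480469), 17.922286987304688) 70
mat [382.38464437 438.19454344 -75.59399427] ((380.044921875, 641.3560791015625), (741.3958740234375, 119.44172668457031), 88.2960205078125)
```

```bash
cat >> h.py <<'E'
def go(x,y,z,ang):
    s=readout.read_state(); w,a,b,d=s['orientation']
    from scipy.spatial.transform import Rotation as Ro
    R=Ro.from_quat([a,b,d,w]).as_matrix(); cur=np.degrees(np.arctan2(R[1,0],R[0,0]))
    D=np.array([x,y,z])-s['position']; t=R.T@D
    dt=(-(ang-cur)+180)%360-180
    print('t',round(s['time'],2),'pos',s['position'].round(1),'ang',cur.round(2),'j',s['joint_positions'].round(2),'F',s['ft_force'].round(1),'open',round(s['opening'],1))
    print('TOOL delta mm',t.round(1),'turn',round(dt,2),'  axes of tool x,y in world:',R[:2,0].round(3),R[:2,1].round(3),'z',R[:,2].round(4))
E
python3 - <<'E'
from h import *
for tag in('top0','scene0'):
    c=load(tag);X=cloud(c); x,y,z=X[...,0],X[...,1],X[...,2]
    hsv=cv2.cvtColor(c['pixels'],cv2.COLOR_RGB2HSV)
    m=(hsv[...,0]<22)&(hsv[...,0]>8)&(hsv[...,1]>100)&(x>290)&(x<470)&(y>240)&(y<420)&(z>-10)&(z<20);p=X[m];print('mat',np.median(p,0),p.mean(0),cv2.minEnclosingCircle(p[:,:2].astype(np.float32)))
go(550.5,108,230,-72.2)
E
```

```text
mat [368.64391335 327.51550623   3.74775135] [369.82789228 327.55621852   3.79232133] ((370.25823974609375, 328.4933166503906), 59.87744903564453)
mat [371.53532677 330.58817031   3.97195911] [371.25955251 330.50017138   4.00463036] ((369.8658752441406, 329.6160888671875), 60.89293670654297)
t 0.1 pos [ 185.7 -490.7  247.6] ang -69.27 j [-1.21  0.13 -0.04  1.41 -0.    1.57] F [ 0.5  0.3 -0.3] open 85.3
TOOL delta mm [-430.8 -553.1   18.2] turn 2.93   axes of tool x,y in world: [ 0.354 -0.935] [-0.935 -0.354] z [-5.0e-04  1.3e-03 -1.0e+00]
```

Call:
{"api": "arm_command", "payload": {
  "deltas": [
    {"x":-0.024,"y":-0.0307,"claw":0},
    {"x":-0.024,"y":-0.0307},
    {"x":-0.024,"y":-0.0307},
    {"x":-0.024,"y":-0.0307},
    {"x":-0.024,"y":-0.0307},
    {"x":-0.024,"y":-0.0307},
    {"x":-0.024,"y":-0.0307},
    {"x":-0.024,"y":-0.0307},
    {"x":-0.024,"y":-0.0307}
  ],
  "newtons": 40
}}

```text
invalid input at $.deltas[0]: expected keys claw, x, y, z, turn
```

Call:
{"api": "arm_command", "payload": {
  "deltas": [
    {"x":-0.024,"y":-0.0307,"claw":0},
    {"x":-0.024,"y":-0.0307},
    {"x":-0.024,"y":-0.0307},
    {"x":-0.024,"y":-0.0307},
    {"x":-0.024,"y":-0.0307},
    {"x":-0.024,"y":-0.0307},
    {"x":-0.024,"y":-0.0307},
    {"x":-0.024,"y":-0.0307,"turn":2.9},
    {"claw":0},
    {"claw":0}
  ]
}}

```text
invalid input at $.deltas[0]: expected keys claw, x, y, z, turn
```

Run:
```python
from h import *
go(550.5,108,200,-72.2)
c=snap('top','top1');crop(c,190,135,410,300,3.6,'c4')
```

```text
t 0.1 pos [ 185.7 -490.7  247.6] ang -69.27 j [-1.21  0.13 -0.04  1.41 -0.    1.57] F [ 0.5  0.3 -0.3] open 85.3
TOOL delta mm [-430.7 -553.1   48.2] turn 2.93   axes of tool x,y in world: [ 0.354 -0.935] [-0.935 -0.354] z [-5.0e-04  1.3e-03 -1.0e+00]
```

View pics/c4.png

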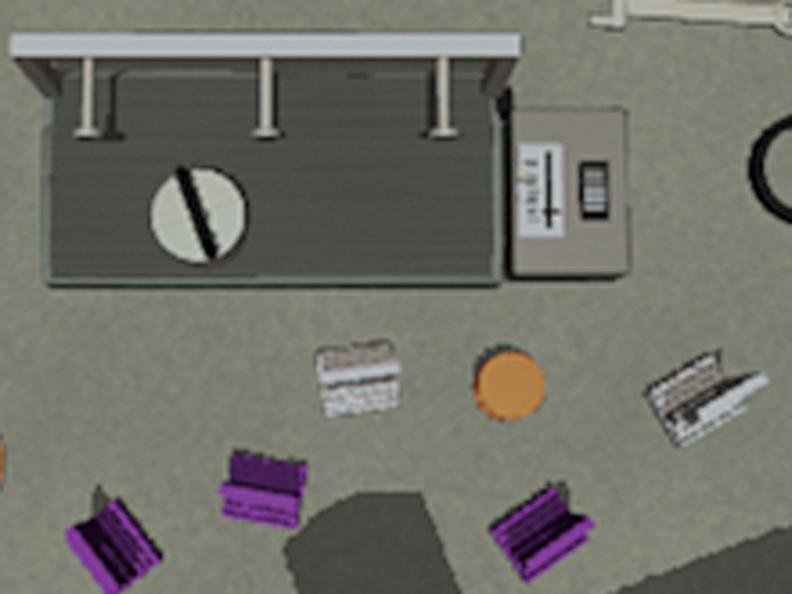

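The arm did not move (every key is required in each row), so the picture is unchanged.

Call:
{"api": "arm_command", "payload": {
  "deltas": [
    {"claw":0,"x":-0.024,"y":-0.0307,"z":0,"turn":0},
    {"claw":0,"x":-0.024,"y":-0.0307,"z":0,"turn":0},
    {"claw":0,"x":-0.024,"y":-0.0307,"z":0,"turn":0},
    {"claw":0,"x":-0.024,"y":-0.0307,"z":0,"turn":0},
    {"claw":0,"x":-0.024,"y":-0.0307,"z":0,"turn":0},
    {"claw":0,"x":-0.024,"y":-0.0307,"z":0,"turn":0},
    {"claw":0,"x":-0.024,"y":-0.0307,"z":0,"turn":0},
    {"claw":0,"x":-0.024,"y":-0.0307,"z":0,"turn":0},
    {"claw":0,"x":-0.024,"y":-0.0307,"z":0,"turn":0}
  ],
  "newtons": 40
}}

```text
time: 1.05
position: [368.2, -189.7, 248.2]
orientation: [-0.0, 0.823, -0.568, 0.0]
ft_force: [1.5, -0.5, 0.6]
opening: 85.0
```

Call:
{"api": "arm_command", "payload": {
  "deltas": [
    {"claw":0,"x":-0.024,"y":-0.0307,"z":0,"turn":0},
    {"claw":0,"x":-0.024,"y":-0.0307,"z":0,"turn":0},
    {"claw":0,"x":-0.024,"y":-0.0307,"z":0,"turn":0},
    {"claw":0,"x":-0.024,"y":-0.0307,"z":0,"turn":0},
    {"claw":0,"x":-0.024,"y":-0.0307,"z":0,"turn":0},
    {"claw":0,"x":-0.024,"y":-0.0307,"z":0,"turn":0},
    {"claw":0,"x":-0.024,"y":-0.0307,"z":0,"turn":0},
    {"claw":0,"x":-0.024,"y":-0.0307,"z":0,"turn":2.9},
    {"claw":0,"x":0,"y":0,"z":0,"turn":0},
    {"claw":0,"x":0,"y":0,"z":0,"turn":0}
  ]
}}

```text
time: 2.05
position: [529.4, 75.9, 247.5]
orientation: [0.001, 0.809, -0.588, -0.001]
ft_force: [-0.4, 0.6, 0.2]
opening: 85.2
```

Run:
```python
from h import *
go(550.5,108,200,-72.2)
c=snap('top','top2');crop(c,190,135,410,300,3.6,'c5')
```

```text
t 2.05 pos [529.4  75.9 247.5] ang -72.05 j [ 0.14  0.15 -0.02  1.41 -0.    2.97] F [-0.4  0.6  0.2] open 85.2
TOOL delta mm [-24.  -30.1  47.5] turn 0.15   axes of tool x,y in world: [ 0.308 -0.951] [-0.951 -0.308] z [-1.7e-03 -5.0e-04 -1.0e+00]
```

View pics/c5.png

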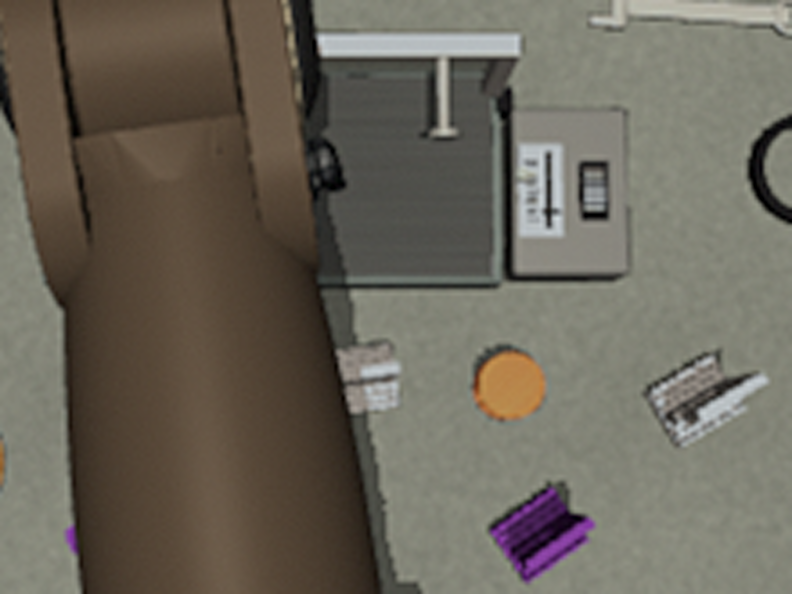

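The picture shows the arm over the canister; it hides the canister. Pose matches plan, continuing down.

Call:
{"api": "arm_command", "payload": {
  "deltas": [
    {"claw":0,"x":-0.012,"y":-0.015,"z":0,"turn":0.1},
    {"claw":0,"x":-0.012,"y":-0.0151,"z":0.02,"turn":0},
    {"claw":0,"x":0,"y":0,"z":0.0275,"turn":0},
    {"claw":0,"x":0,"y":0,"z":0,"turn":0},
    {"claw":0,"x":0,"y":0,"z":0,"turn":0}
  ]
}}

```text
time: 2.6
position: [550.5, 106.9, 201.1]
orientation: [0.0, 0.807, -0.59, -0.0]
ft_force: [-0.7, 0.2, 0.3]
opening: 85.3
```

Run:
```python
from h import *
go(550.5,108,147.5,-72.2)
c=snap('scene','s2');crop(c,230,150,390,290,5,'c6')
```

```text
t 2.6 pos [550.5 106.9 201.1] ang -72.32 j [ 0.19  0.2  -0.06  1.32  0.    3.02] F [-0.7  0.2  0.3] open 85.3
TOOL delta mm [-1.  -0.4 53.6] turn -0.12   axes of tool x,y in world: [ 0.304 -0.953] [-0.953 -0.304] z [-1.e-03 -2.e-04 -1.e+00]
```

View pics/c6.png

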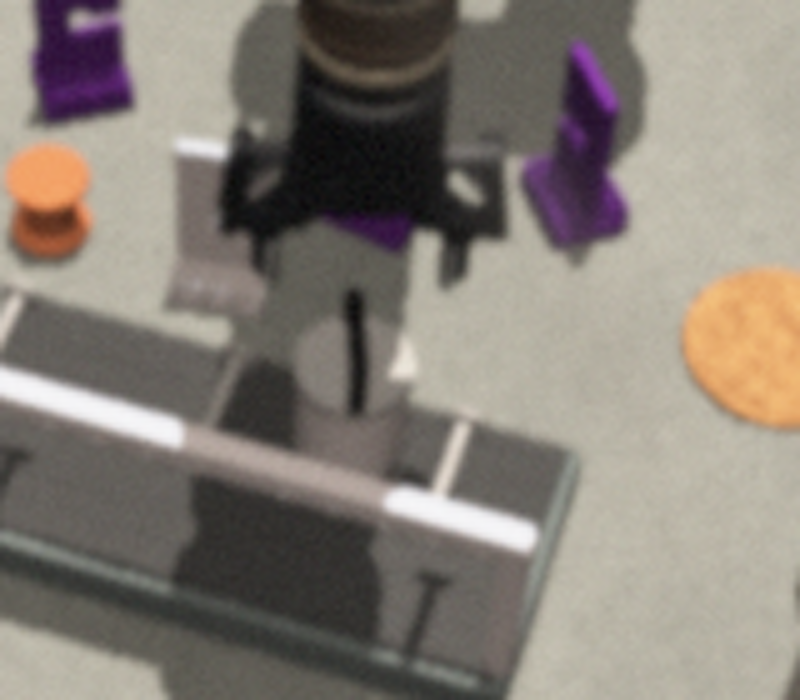

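The handle (crop 355,350) lies under the middle between the fingers (260,260 and 455,265). Down and grip.

Call:
{"api": "arm_command", "payload": {
  "deltas": [
    {"claw":0,"x":-0.001,"y":-0.0004,"z":0.018,"turn":0},
    {"claw":0,"x":0,"y":0,"z":0.018,"turn":0},
    {"claw":0,"x":0,"y":0,"z":0.0175,"turn":0},
    {"claw":0,"x":0,"y":0,"z":0,"turn":0},
    {"claw":255,"x":0,"y":0,"z":0,"turn":0},
    {"claw":255,"x":0,"y":0,"z":0,"turn":0},
    {"claw":255,"x":0,"y":0,"z":0,"turn":0},
    {"claw":255,"x":0,"y":0,"z":0,"turn":0},
    {"claw":255,"x":0,"y":0,"z":0,"turn":0},
    {"claw":255,"x":0,"y":0,"z":0,"turn":0}
  ],
  "newtons": 40
}}

```text
time: 3.65
position: [551.1, 108.5, 147.8]
orientation: [-0.0, 0.808, -0.59, 0.0]
ft_force: [0.2, -0.3, 1.9]
opening: 8.4
```

Call:
{"api": "arm_command", "payload": {
  "deltas": [
    {"claw":255,"x":0,"y":0,"z":0,"turn":0},
    {"claw":255,"x":0,"y":0,"z":0,"turn":0},
    {"claw":255,"x":0,"y":0,"z":0,"turn":0},
    {"claw":255,"x":0,"y":0,"z":0,"turn":0},
    {"claw":255,"x":0,"y":0,"z":-0.01,"turn":0},
    {"claw":255,"x":0,"y":0,"z":-0.02,"turn":0},
    {"claw":255,"x":0,"y":0,"z":-0.02,"turn":0},
    {"claw":255,"x":0,"y":0,"z":0,"turn":0}
  ]
}}

```text
time: 4.45
position: [552.0, 108.6, 199.6]
orientation: [-0.001, 0.808, -0.59, 0.001]
ft_force: [0.7, -0.4, -3.0]
opening: 7.9
```

Run:
```python
from h import *
go(370,329,190,-40)
c=snap('scene','s3');crop(c,230,150,390,290,5,'c7')
```

```text
t 4.45 pos [552.  108.6 199.6] ang -72.28 j [ 0.19  0.2  -0.06  1.31 -0.    3.03] F [ 0.7 -0.4 -3. ] open 7.9
TOOL delta mm [-265.3  106.3    9.2] turn -32.28   axes of tool x,y in world: [ 0.304 -0.953] [-0.953 -0.304] z [ 3.3e-03  6.0e-04 -1.0e+00]
```

View pics/c7.png

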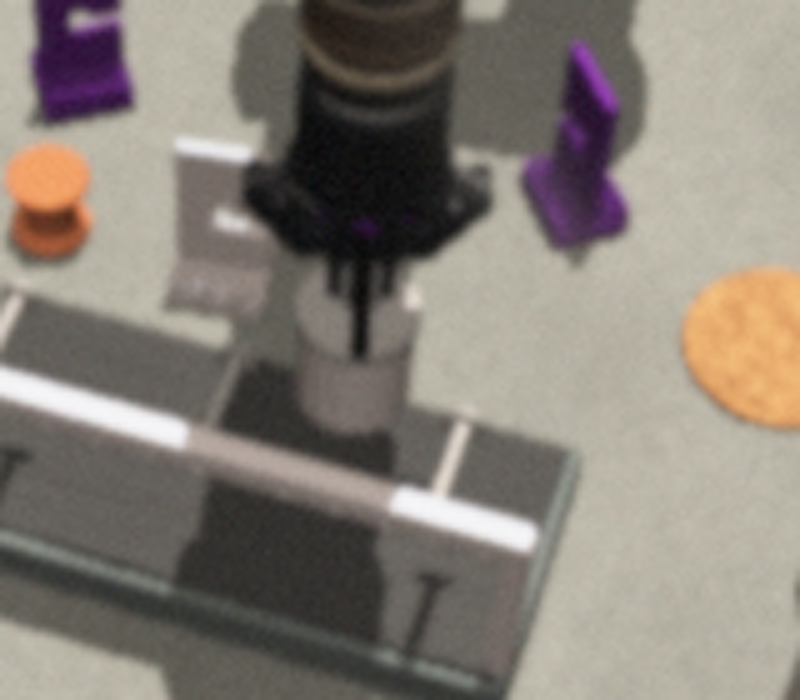

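The canister is lifted; the handle is between the fingers (crop 360,290), measured weight 3 N, which fits 0.3 kg.

Call:
{"api": "arm_command", "payload": {
  "deltas": [
    {"claw":255,"x":0,"y":0,"z":0,"turn":-4},
    {"claw":255,"x":0,"y":0,"z":0,"turn":-6},
    {"claw":255,"x":0,"y":0,"z":0,"turn":-6},
    {"claw":255,"x":0,"y":0,"z":0,"turn":-6},
    {"claw":255,"x":0,"y":0,"z":0,"turn":-6},
    {"claw":255,"x":0,"y":0,"z":0,"turn":-4.3}
  ]
}}

```text
time: 5.1
position: [550.2, 108.3, 195.3]
orientation: [0.001, 0.94, -0.34, -0.001]
ft_force: [-0.2, -0.8, -2.6]
opening: 8.4
```

Call:
{"api": "arm_command", "payload": {
  "deltas": [
    {"claw":255,"x":-0.02,"y":-0.0037,"z":0,"turn":0},
    {"claw":255,"x":-0.03,"y":-0.0055,"z":0,"turn":0},
    {"claw":255,"x":-0.03,"y":-0.0055,"z":0,"turn":0},
    {"claw":255,"x":-0.03,"y":-0.0055,"z":0,"turn":0},
    {"claw":255,"x":-0.03,"y":-0.0055,"z":0,"turn":0},
    {"claw":255,"x":-0.03,"y":-0.0055,"z":0,"turn":0},
    {"claw":255,"x":-0.03,"y":-0.0055,"z":0,"turn":0},
    {"claw":255,"x":-0.03,"y":-0.0055,"z":0,"turn":0},
    {"claw":255,"x":-0.03,"y":-0.0055,"z":0,"turn":0},
    {"claw":255,"x":-0.02,"y":-0.0037,"z":0,"turn":0}
  ]
}}

```text
time: 6.1
position: [367.5, 328.4, 195.6]
orientation: [0.001, 0.94, -0.341, -0.001]
ft_force: [-0.2, 0.5, -3.3]
opening: 8.4
```

Call:
{"api": "arm_command", "payload": {
  "deltas": [
    {"claw":255,"x":0,"y":0,"z":0,"turn":0},
    {"claw":255,"x":0,"y":0,"z":0,"turn":0}
  ]
}}

```text
time: 6.3
position: [368.8, 327.4, 196.0]
orientation: [0.001, 0.94, -0.341, -0.0]
ft_force: [1.4, -0.9, -3.0]
opening: 8.4
```

Run:
```python
from h import *
go(370.5,329,109,-40)
c=snap('scene','s4');crop(c,310,130,450,250,5,'c8')
```

```text
t 6.3 pos [368.8 327.4 196. ] ang -39.9 j [ 0.73  0.07 -0.21  1.29 -0.    2.99] F [ 1.4 -0.9 -3. ] open 8.4
TOOL delta mm [ 0.3 -2.5 87. ] turn 0.1   axes of tool x,y in world: [ 0.767 -0.641] [-0.641 -0.767] z [-0.0012 -0.0018 -1.    ]
```

View pics/c8.png

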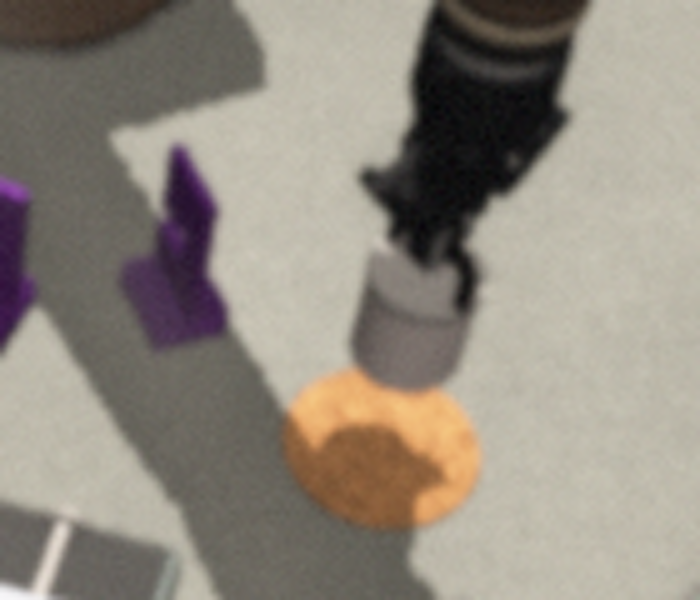

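The canister hangs upright over the mat (crop 410,320 above mat 380,450). Lowering.

Call:
{"api": "arm_command", "payload": {
  "deltas": [
    {"claw":255,"x":0,"y":-0.002,"z":0.02,"turn":0},
    {"claw":255,"x":0,"y":0,"z":0.02,"turn":0},
    {"claw":255,"x":0,"y":0,"z":0.02,"turn":0},
    {"claw":255,"x":0,"y":0,"z":0.015,"turn":0},
    {"claw":255,"x":0,"y":0,"z":0.008,"turn":0},
    {"claw":255,"x":0,"y":0,"z":0,"turn":0},
    {"claw":255,"x":0,"y":0,"z":0,"turn":0}
  ]
}}

```text
time: 7.05
position: [371.1, 329.0, 114.7]
orientation: [-0.0, 0.94, -0.342, 0.0]
ft_force: [1.0, 0.9, -3.1]
opening: 8.3
```

Call:
{"api": "arm_command", "payload": {
  "deltas": [
    {"claw":255,"x":0,"y":0,"z":0.002,"turn":0},
    {"claw":255,"x":0,"y":0,"z":0.002,"turn":0},
    {"claw":255,"x":0,"y":0,"z":0.002,"turn":0},
    {"claw":255,"x":0,"y":0,"z":0,"turn":0}
  ]
}}

```text
time: 7.45
position: [370.5, 329.2, 108.2]
orientation: [0.0, 0.94, -0.342, -0.0]
ft_force: [-0.2, -0.3, -2.9]
opening: 8.4
```

Call:
{"api": "arm_command", "payload": {
  "deltas": [
    {"claw":255,"x":0,"y":0,"z":0.001,"turn":0},
    {"claw":255,"x":0,"y":0,"z":0,"turn":0}
  ]
}}

```text
time: 7.65
position: [370.8, 329.4, 107.8]
orientation: [-0.0, 0.94, -0.342, 0.0]
ft_force: [-0.5, -0.0, 0.6]
opening: 8.6
```

Contact with the mat. Releasing and rising.

Call:
{"api": "arm_command", "payload": {
  "deltas": [
    {"claw":0,"x":0,"y":0,"z":0,"turn":0},
    {"claw":0,"x":0,"y":0,"z":0,"turn":0},
    {"claw":0,"x":0,"y":0,"z":0,"turn":0},
    {"claw":0,"x":0,"y":0,"z":0,"turn":0},
    {"claw":0,"x":0,"y":0,"z":0,"turn":0},
    {"claw":0,"x":0,"y":0,"z":0,"turn":0},
    {"claw":0,"x":0,"y":0,"z":0,"turn":0},
    {"claw":0,"x":0,"y":0,"z":0,"turn":0}
  ]
}}

```text
time: 8.45
position: [370.6, 329.2, 107.3]
orientation: [0.0, 0.94, -0.342, -0.0]
ft_force: [-0.3, 0.4, -0.8]
opening: 85.7
```

Call:
{"api": "arm_command", "payload": {
  "deltas": [
    {"claw":0,"x":0,"y":0,"z":-0.01,"turn":0},
    {"claw":0,"x":0,"y":0,"z":-0.03,"turn":0},
    {"claw":0,"x":0,"y":0,"z":-0.04,"turn":0},
    {"claw":0,"x":0,"y":0,"z":-0.04,"turn":0},
    {"claw":0,"x":0,"y":0,"z":-0.02,"turn":-8},
    {"claw":0,"x":0,"y":0,"z":0,"turn":-8},
    {"claw":0,"x":0,"y":0,"z":0,"turn":-8},
    {"claw":0,"x":0,"y":0,"z":0,"turn":-8},
    {"claw":0,"x":0,"y":0,"z":0,"turn":-8},
    {"claw":0,"x":0,"y":0,"z":0,"turn":-7.4}
  ]
}}

```text
time: 9.45
position: [370.7, 329.3, 248.2]
orientation: [-0.0, 0.998, 0.068, 0.0]
ft_force: [-0.6, 0.2, 0.1]
opening: 85.4
```

Run:
```python
from h import *
go(434,-10,230,7.4)
c=snap('scene','s5');crop(c,170,130,450,290,2.8,'c9')
X=cloud(c);x,y,z=X[...,0],X[...,1],X[...,2]
m=(z>74)&(z<86)&((x-370)**2+(y-329)**2<50**2);print('lid',X[m].mean(0),m.sum())
for nm,(a,b,e,f) in dict(A=(380,470,-50,40),B=(370,480,-320,-220)).items():
        m=(z>110)&(z<135)&(x>a)&(x<b)&(y>e)&(y<f);p=X[m]; print(nm,'top',p.mean(0).round(1),rect(p[:,:2]),m.sum())
```

```text
t 9.45 pos [370.7 329.3 248.2] ang 7.75 j [ 0.73  0.07 -0.1   1.4   0.    2.16] F [-0.6  0.2  0.1] open 85.4
TOOL delta mm [ 17.  344.7  18. ] turn 0.35   axes of tool x,y in world: [0.991 0.135] [ 0.135 -0.991] z [ 6.e-04  6.e-04 -1.e+00]
lid [378.07208087 327.13683678  78.35179251] 265
A top [437.9  -7.9 120.1] ((436.87432861328125, -8.571294784545898), (15.297745704650879, 56.20718002319336), 9.052288055419922) 96
B top [ 421.2 -273.1  119.6] ((420.9477844238281, -272.7229309082031), (14.936521530151367, 55.54838943481445), 29.21233367919922) 95
```

View pics/c9.png

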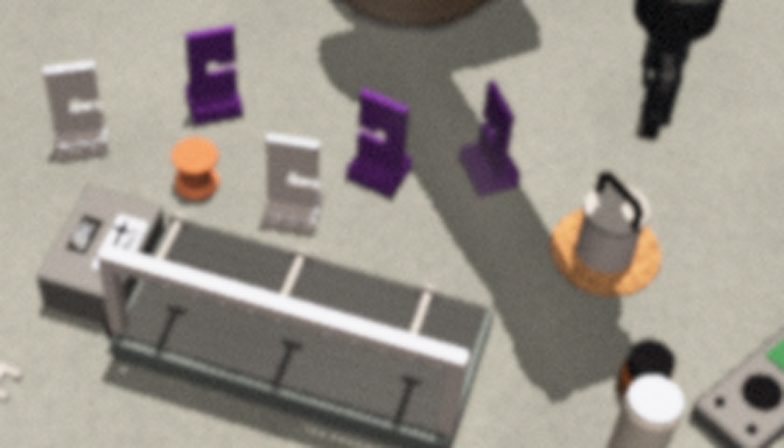

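Canister stands upright on the mat (crop 610,240 on disc 605,250). On to bracket A.

Call:
{"api": "arm_command", "payload": {
  "deltas": [
    {"claw":100,"x":0.0017,"y":0.024,"z":0,"turn":0.35},
    {"claw":100,"x":0.0017,"y":0.0365,"z":0,"turn":0},
    {"claw":100,"x":0.0017,"y":0.0365,"z":0,"turn":0},
    {"claw":100,"x":0.0017,"y":0.0365,"z":0,"turn":0},
    {"claw":100,"x":0.0017,"y":0.0365,"z":0,"turn":0},
    {"claw":100,"x":0.0017,"y":0.0365,"z":0,"turn":0},
    {"claw":100,"x":0.0017,"y":0.0365,"z":0,"turn":0},
    {"claw":100,"x":0.0017,"y":0.0365,"z":0,"turn":0},
    {"claw":100,"x":0.0017,"y":0.0365,"z":0,"turn":0},
    {"claw":100,"x":0.0017,"y":0.0287,"z":0,"turn":0}
  ]
}}

```text
time: 10.5
position: [430.2, -12.5, 248.1]
orientation: [0.0, 0.998, 0.06, 0.001]
ft_force: [0.7, 0.3, -0.5]
opening: 51.9
```

Call:
{"api": "arm_command", "payload": {
  "deltas": [
    {"claw":100,"x":0,"y":0,"z":0.03,"turn":0},
    {"claw":100,"x":0,"y":0,"z":0.03,"turn":0},
    {"claw":100,"x":0,"y":0,"z":0,"turn":0}
  ]
}}

```text
time: 10.8
position: [428.0, -11.0, 184.6]
orientation: [-0.0, 0.998, 0.06, -0.003]
ft_force: [-0.8, -0.3, 0.2]
opening: 52.1
```

Run:
```python
from h import *
go(435,-9.5,107,7.4)
c=snap('scene','s6');crop(c,220,130,350,230,6,'c10')
```

```text
t 10.8 pos [428.  -11.  184.6] ang 6.91 j [-0.03 -0.04 -0.36  1.26  0.    1.42] F [-0.8 -0.3  0.2] open 52.1
TOOL delta mm [ 7.5 -0.6 77.5] turn -0.49   axes of tool x,y in world: [0.993 0.12 ] [ 0.12  -0.993] z [-5.6e-03  2.0e-04 -1.0e+00]
```

View pics/c10.png

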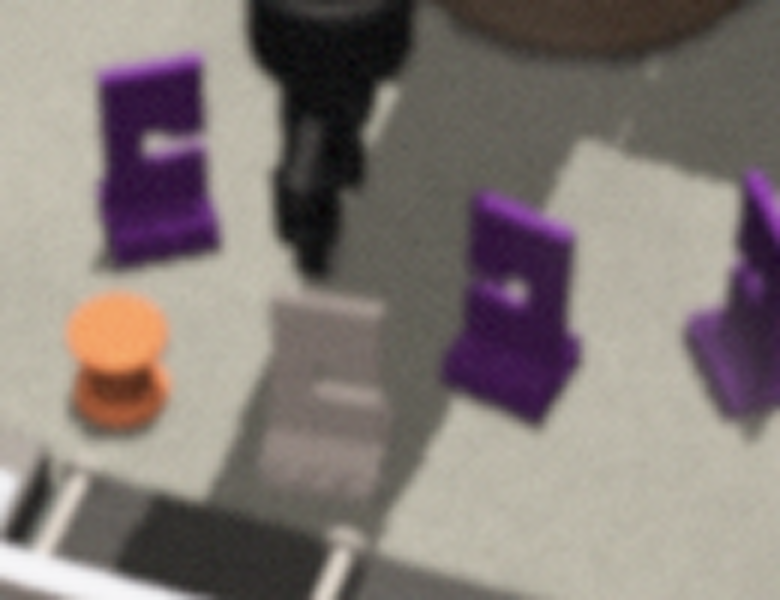

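Gripper above bracket A (crop 325,390), clear of spool and purple ones.

Call:
{"api": "arm_command", "payload": {
  "deltas": [
    {"claw":100,"x":0.0075,"y":0,"z":0.02,"turn":-0.5},
    {"claw":100,"x":0,"y":0,"z":0.02,"turn":0},
    {"claw":100,"x":0,"y":0,"z":0.015,"turn":0},
    {"claw":100,"x":0,"y":0,"z":0,"turn":0},
    {"claw":100,"x":0,"y":0,"z":0,"turn":0}
  ]
}}

```text
time: 11.35
position: [438.4, -9.6, 134.0]
orientation: [0.0, 0.998, 0.066, 0.001]
ft_force: [0.2, 0.5, 0.2]
opening: 51.8
```

Run:
```python
from h import *
go(435,-9.5,107,7.4)
```

```text
t 11.35 pos [438.4  -9.6 134. ] ang 7.58 j [-0.02 -0.01 -0.44  1.14 -0.    1.42] F [0.2 0.5 0.2] open 51.8
TOOL delta mm [-3.4 -0.5 27. ] turn 0.18   axes of tool x,y in world: [0.991 0.132] [ 0.132 -0.991] z [ 0.0017 -0.     -1.    ]
```

Call:
{"api": "arm_command", "payload": {
  "deltas": [
    {"claw":100,"x":-0.003,"y":0,"z":0.014,"turn":0.1},
    {"claw":100,"x":0,"y":0,"z":0.013,"turn":0},
    {"claw":100,"x":0,"y":0,"z":0,"turn":0},
    {"claw":255,"x":0,"y":0,"z":0,"turn":0},
    {"claw":255,"x":0,"y":0,"z":0,"turn":0},
    {"claw":255,"x":0,"y":0,"z":0,"turn":0},
    {"claw":255,"x":0,"y":0,"z":0,"turn":0},
    {"claw":255,"x":0,"y":0,"z":0,"turn":0},
    {"claw":255,"x":0,"y":0,"z":0,"turn":0},
    {"claw":255,"x":0,"y":0,"z":0,"turn":0}
  ],
  "newtons": 60
}}

```text
time: 12.35
position: [435.0, -10.2, 105.9]
orientation: [0.0, 0.998, 0.065, 0.001]
ft_force: [-0.7, 0.3, 5.8]
opening: 7.2
```

Run:
```python
from h import *
go(435,-9.5,107,7.4)
c=snap('scene','s7');crop(c,220,130,350,230,6,'c11')
```

```text
t 12.35 pos [435.  -10.2 105.9] ang 7.48 j [-0.02 -0.   -0.49  1.08 -0.    1.42] F [-0.7  0.3  5.8] open 7.2
TOOL delta mm [ 0.1 -0.7 -1.1] turn 0.08   axes of tool x,y in world: [0.991 0.13 ] [ 0.13  -0.991] z [ 0.0011 -0.     -1.    ]
```

View pics/c11.png

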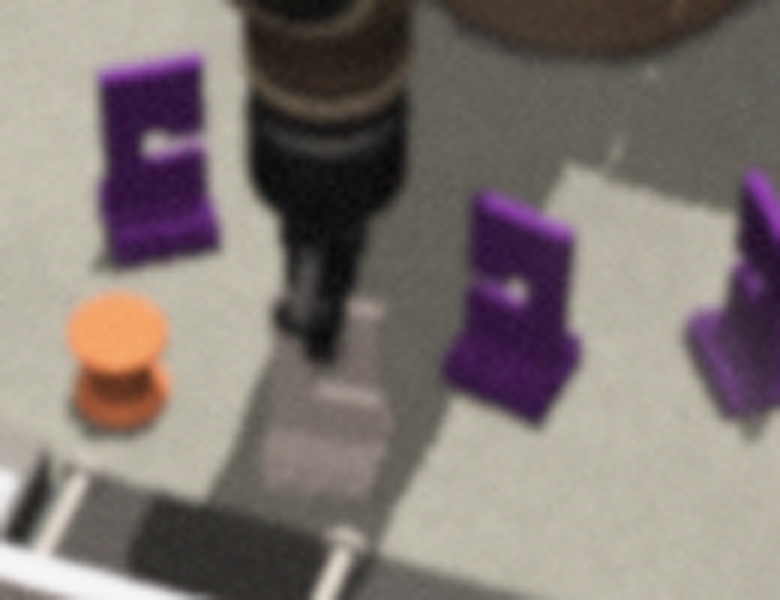

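The fingers hold the plate (crop 320,340). Lifting.

Call:
{"api": "arm_command", "payload": {
  "deltas": [
    {"claw":255,"x":0,"y":0,"z":-0.01,"turn":0},
    {"claw":255,"x":0,"y":0,"z":-0.025,"turn":0},
    {"claw":255,"x":0,"y":0,"z":-0.03,"turn":0},
    {"claw":255,"x":0,"y":0,"z":-0.03,"turn":0},
    {"claw":255,"x":0,"y":0,"z":-0.025,"turn":4},
    {"claw":255,"x":0,"y":0,"z":-0.015,"turn":3.5},
    {"claw":255,"x":0,"y":0,"z":0,"turn":0},
    {"claw":255,"x":0,"y":0,"z":0,"turn":0}
  ]
}}

```text
time: 13.2
position: [434.5, -10.2, 239.8]
orientation: [-0.0, 1.0, 0.001, -0.0]
ft_force: [0.7, -0.4, -3.1]
opening: 7.2
```

Run:
```python
from h import *
go(621,131,240,0)
```

```text
t 13.2 pos [434.5 -10.2 239.8] ang 0.06 j [-0.02 -0.04 -0.24  1.38 -0.    1.55] F [ 0.7 -0.4 -3.1] open 7.2
TOOL delta mm [ 186.7 -141.    -0.3] turn 0.06   axes of tool x,y in world: [1.    0.001] [ 0.001 -1.   ] z [-5.e-04  0.e+00 -1.e+00]
```

Call:
{"api": "arm_command", "payload": {
  "deltas": [
    {"claw":255,"x":0.0154,"y":-0.012,"z":0,"turn":0},
    {"claw":255,"x":0.0246,"y":-0.0185,"z":0,"turn":0},
    {"claw":255,"x":0.0246,"y":-0.0185,"z":0,"turn":0},
    {"claw":255,"x":0.0246,"y":-0.0185,"z":0,"turn":0},
    {"claw":255,"x":0.0246,"y":-0.0185,"z":0,"turn":0},
    {"claw":255,"x":0.0246,"y":-0.0185,"z":0,"turn":0},
    {"claw":255,"x":0.0246,"y":-0.0185,"z":0,"turn":0},
    {"claw":255,"x":0.0236,"y":-0.0175,"z":0,"turn":0},
    {"claw":255,"x":0,"y":0,"z":0,"turn":0},
    {"claw":255,"x":0,"y":0,"z":0,"turn":0}
  ]
}}

```text
time: 14.2
position: [621.3, 131.1, 237.8]
orientation: [0.0, 1.0, 0.001, -0.002]
ft_force: [0.3, 0.1, -2.5]
opening: 7.5
```

Run:
```python
from h import *
go(621,131,207,0)
c=snap('scene','s8');crop(c,230,150,370,290,5,'c12')
X=cloud(c);print(proj(c,[628.5,183.5,165]),proj(c,[603,183.5,165]))
```

```text
t 14.2 pos [621.3 131.1 237.8] ang 0.07 j [ 0.21  0.34  0.21  1.44 -0.    1.78] F [ 0.3  0.1 -2.5] open 7.5
TOOL delta mm [-0.2  0.1 30.8] turn 0.07   axes of tool x,y in world: [1.    0.001] [ 0.001 -1.   ] z [-3.6e-03 -8.0e-04 -1.0e+00]
[319.57038188 242.69048651] [322.33441618 234.98363412]
```

View pics/c12.png

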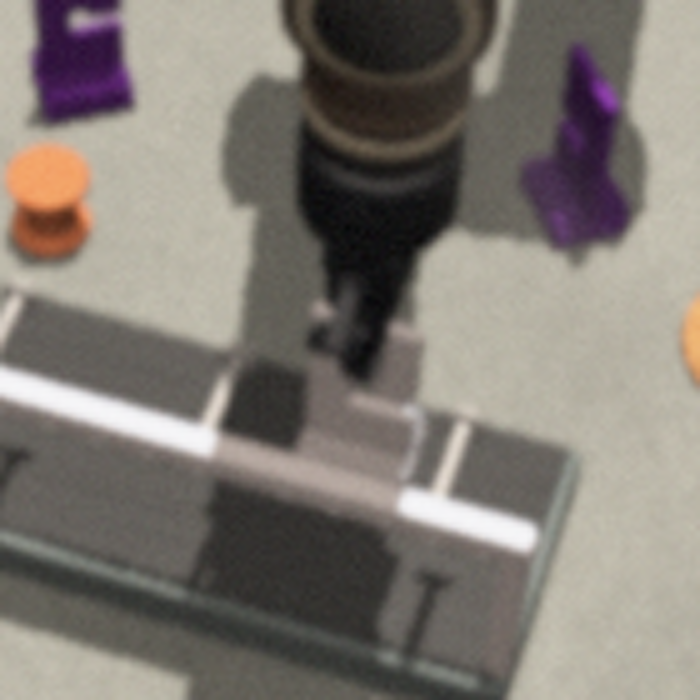

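Bracket A hangs upright between pin2 (crop 215,405) and pin1 (455,455), slot toward +y. Lowering to slot height.

Call:
{"api": "arm_command", "payload": {
  "deltas": [
    {"claw":255,"x":0,"y":0,"z":0.015,"turn":0},
    {"claw":255,"x":0,"y":0,"z":0.0155,"turn":0},
    {"claw":255,"x":0,"y":0,"z":0,"turn":0},
    {"claw":255,"x":0,"y":0,"z":0,"turn":0}
  ]
}}

```text
time: 14.65
position: [620.6, 129.8, 210.0]
orientation: [0.0, 1.0, -0.0, -0.0]
ft_force: [0.0, 0.2, -2.9]
opening: 7.4
```

Run:
```python
from h import *
go(621,183.5,207,0)
c=snap('scene','s9');crop(c,280,200,350,260,10,'c13')
X=cloud(c);x,y,z=X[...,0],X[...,1],X[...,2]
m=(x>560)&(x<648)&(y>165)&(y<205)&(z>155)&(z<180);print('pin',X[m].mean(0),np.percentile(z[m],[5,50,95]))
m=(x>590)&(x<648)&(y>100)&(y<165)&(z>85)&(z<200);p=X[m];print('br',m.sum(),p[:,1].min(),p[:,1].max())
for s in p[::12]: print(s.round(0),end='')
for n in((621,159,165),(621,159,158),(621,159,172)):print(proj(c,n))
```

```text
t 14.65 pos [620.6 129.8 210. ] ang -0.04 j [ 0.21  0.34  0.15  1.38 -0.    1.78] F [ 0.   0.2 -2.9] open 7.4
TOOL delta mm [  0.4 -53.7   3. ] turn -0.04   axes of tool x,y in world: [ 1.    -0.001] [-0.001 -1.   ] z [-6.e-04 -1.e-04 -1.e+00]
pin [616.66863696 183.59161062 167.64119461] [162.48116199 167.40319616 173.65810253]
br 360 102.11971130079647 161.51887187528064
[626. 104. 194.][632. 119. 200.][625. 113. 179.][626. 108. 173.][624. 144. 188.][625. 118. 172.][624. 157. 190.][626. 140. 179.][626. 114. 163.][626. 151. 180.][624. 127. 161.][625. 111. 151.][620. 142. 159.][626. 122. 153.][620. 153. 160.][629. 128. 155.][621. 159. 159.][626. 128. 147.][623. 159. 157.][624. 128. 138.][603. 158. 124.][628. 137. 144.][626. 120. 128.][624. 152. 142.][624. 145. 133.][626. 145. 131.][624. 159. 131.][646. 105. 106.][646. 130. 113.][647. 147. 114.][311.29820894 237.76639166]
[311.13386038 239.28284066]
[311.46393088 236.23727047]
```

View pics/c13.png

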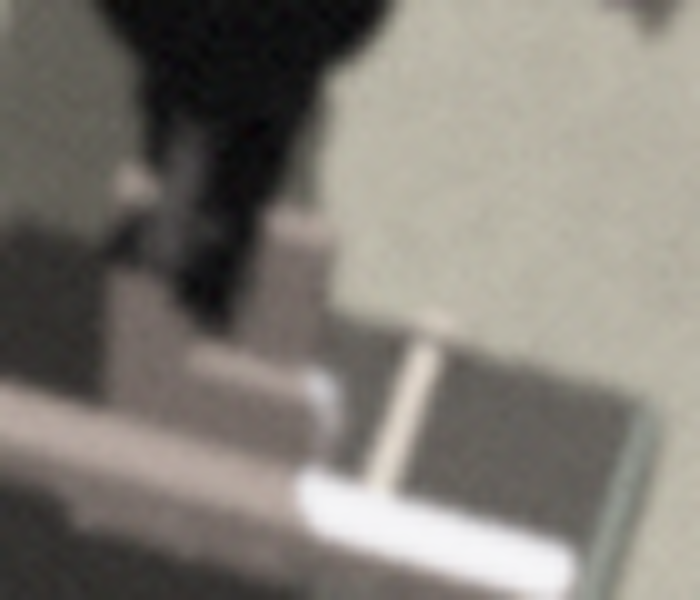

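The slot lip reads about 159.5 mm high, pin about 165 (pin at crop 410,410). Lower 2.5 mm more and go in sideways.

Call:
{"api": "arm_command", "payload": {
  "deltas": [
    {"claw":255,"x":0,"y":0,"z":0.0025,"turn":0},
    {"claw":255,"x":0,"y":-0.008,"z":0,"turn":0},
    {"claw":255,"x":0,"y":-0.008,"z":0,"turn":0},
    {"claw":255,"x":0,"y":-0.008,"z":0,"turn":0},
    {"claw":255,"x":0,"y":0,"z":0,"turn":0}
  ]
}}

```text
time: 15.2
position: [621.3, 155.8, 207.3]
orientation: [-0.0, 1.0, 0.001, 0.0]
ft_force: [-0.2, 0.0, -3.1]
opening: 7.3
```

Run:
```python
from h import *
go(621,183.5,207,0)
c=snap('scene','s10');crop(c,280,200,350,260,10,'c14')
```

```text
t 15.2 pos [621.3 155.8 207.3] ang 0.08 j [0.25 0.35 0.16 1.38 0.   1.81] F [-0.2  0.  -3.1] open 7.3
TOOL delta mm [ -0.2 -27.7   0.3] turn 0.08   axes of tool x,y in world: [1.    0.001] [ 0.001 -1.   ] z [ 1.e-04  4.e-04 -1.e+00]
```

View pics/c14.png

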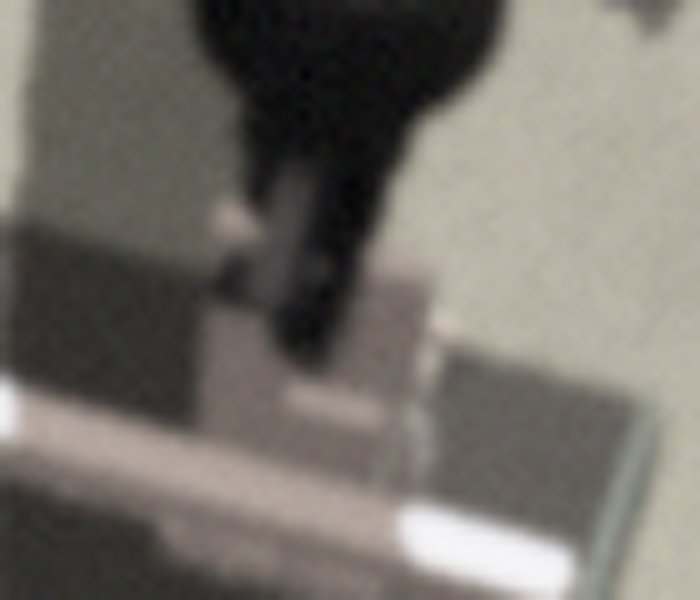

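The plate edge is at the pin (crop 430,360) and no contact is felt; continuing gently.

Call:
{"api": "arm_command", "payload": {
  "deltas": [
    {"claw":255,"x":0,"y":-0.005,"z":0,"turn":0},
    {"claw":255,"x":0,"y":-0.005,"z":0,"turn":0},
    {"claw":255,"x":0,"y":0,"z":0,"turn":0}
  ]
}}

```text
time: 15.55
position: [621.3, 164.8, 207.2]
orientation: [-0.0, 1.0, 0.0, -0.0]
ft_force: [0.9, -0.6, -2.7]
opening: 7.4
```

Call:
{"api": "arm_command", "payload": {
  "deltas": [
    {"claw":255,"x":0,"y":-0.005,"z":0,"turn":0},
    {"claw":255,"x":0,"y":-0.005,"z":0,"turn":0},
    {"claw":255,"x":0,"y":-0.003,"z":0,"turn":0},
    {"claw":255,"x":0,"y":0,"z":0,"turn":0}
  ]
}}

```text
time: 15.95
position: [621.3, 177.8, 207.2]
orientation: [-0.0, 1.0, 0.0, -0.0]
ft_force: [0.5, 0.7, -3.3]
opening: 7.4
```

Call:
{"api": "arm_command", "payload": {
  "deltas": [
    {"claw":255,"x":0,"y":-0.002,"z":0,"turn":0},
    {"claw":255,"x":0,"y":-0.002,"z":0,"turn":0},
    {"claw":255,"x":0,"y":0,"z":0,"turn":0}
  ]
}}

```text
time: 16.25
position: [621.3, 181.4, 207.3]
orientation: [-0.0, 1.0, -0.0, 0.0]
ft_force: [0.8, -0.0, -3.1]
opening: 7.4
```

Call:
{"api": "arm_command", "payload": {
  "deltas": [
    {"claw":255,"x":0,"y":-0.0015,"z":0,"turn":0},
    {"claw":255,"x":0,"y":0,"z":0,"turn":0}
  ]
}}

```text
time: 16.45
position: [621.3, 182.8, 207.3]
orientation: [-0.0, 1.0, -0.0, -0.0]
ft_force: [-0.4, -1.1, -2.4]
opening: 7.3
```

Call:
{"api": "arm_command", "payload": {
  "deltas": [
    {"claw":255,"x":0,"y":-0.0015,"z":0,"turn":0},
    {"claw":255,"x":0,"y":0,"z":0,"turn":0}
  ]
}}

```text
time: 16.65
position: [621.3, 184.0, 207.3]
orientation: [0.0, 1.0, -0.0, 0.0]
ft_force: [0.3, -1.6, -2.3]
opening: 7.1
```

Call:
{"api": "arm_command", "payload": {
  "deltas": [
    {"claw":255,"x":0,"y":-0.0015,"z":0,"turn":0},
    {"claw":255,"x":0,"y":0,"z":0,"turn":0}
  ]
}}

```text
time: 16.85
position: [621.3, 184.3, 207.3]
orientation: [0.002, 1.0, -0.001, 0.0]
ft_force: [0.4, -5.3, -1.8]
opening: 7.2
```

Run:
```python
from h import *
go(621,183.5,207,0)
c=snap('scene','s11');crop(c,280,200,350,260,10,'c15')
```

```text
t 16.85 pos [621.3 184.3 207.3] ang -0.07 j [ 0.29  0.37  0.18  1.38 -0.    1.86] F [ 0.4 -5.3 -1.8] open 7.2
TOOL delta mm [-0.3  0.8  0.3] turn -0.07   axes of tool x,y in world: [ 1.    -0.001] [-0.001 -1.   ] z [ 1.0e-04 -3.2e-03 -1.0e+00]
```

View pics/c15.png

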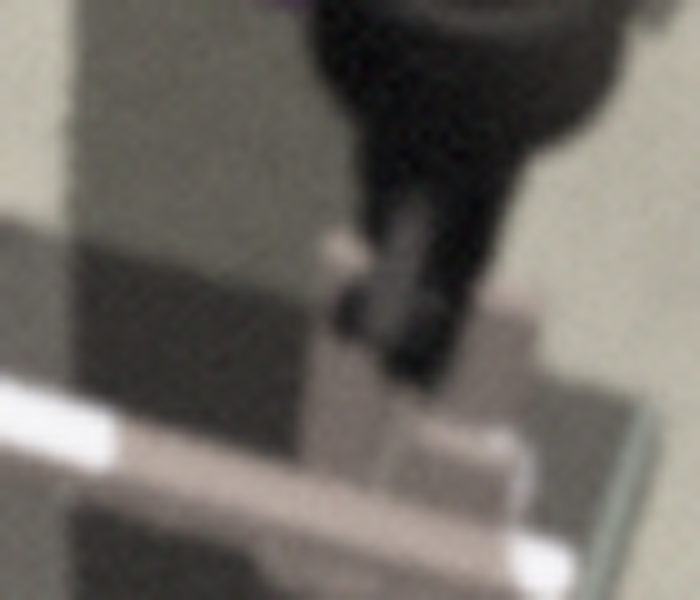

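Contact at the slot's inner end (-5 N along y; pin seen at crop 400,440). Back off 2 mm past contact and lower into the notch.

Call:
{"api": "arm_command", "payload": {
  "deltas": [
    {"claw":255,"x":0,"y":0.0035,"z":0,"turn":0},
    {"claw":255,"x":0,"y":0,"z":0,"turn":0},
    {"claw":255,"x":0,"y":0,"z":0.003,"turn":0},
    {"claw":255,"x":0,"y":0,"z":0.003,"turn":0},
    {"claw":255,"x":0,"y":0,"z":0,"turn":0}
  ]
}}

```text
time: 17.4
position: [621.0, 182.4, 200.5]
orientation: [0.0, 1.0, -0.0, -0.001]
ft_force: [-1.1, 0.5, -1.3]
opening: 7.2
```

Call:
{"api": "arm_command", "payload": {
  "deltas": [
    {"claw":255,"x":0,"y":0,"z":0.002,"turn":0},
    {"claw":255,"x":0,"y":0,"z":0,"turn":0}
  ]
}}

```text
time: 17.6
position: [621.2, 182.3, 198.9]
orientation: [0.0, 1.0, -0.0, -0.0]
ft_force: [1.0, -0.1, -3.3]
opening: 7.6
```

Call:
{"api": "arm_command", "payload": {
  "deltas": [
    {"claw":255,"x":0,"y":0,"z":0.001,"turn":0},
    {"claw":255,"x":0,"y":0,"z":0,"turn":0}
  ]
}}

```text
time: 17.8
position: [621.3, 182.2, 198.2]
orientation: [0.0, 1.0, -0.0, -0.0]
ft_force: [-0.6, -0.2, -2.6]
opening: 7.5
```

Call:
{"api": "arm_command", "payload": {
  "deltas": [
    {"claw":255,"x":0,"y":0,"z":0.001,"turn":0},
    {"claw":255,"x":0,"y":0,"z":0,"turn":0}
  ]
}}

```text
time: 18.0
position: [621.3, 182.2, 197.2]
orientation: [0.0, 1.0, -0.0, -0.0]
ft_force: [0.0, 0.7, -3.1]
opening: 7.5
```

Call:
{"api": "arm_command", "payload": {
  "deltas": [
    {"claw":255,"x":0,"y":0,"z":0.001,"turn":0},
    {"claw":255,"x":0,"y":0,"z":0,"turn":0}
  ]
}}

```text
time: 18.2
position: [621.4, 182.3, 196.9]
orientation: [-0.0, 1.0, -0.0, 0.0]
ft_force: [-0.5, -0.2, -0.3]
opening: 7.3
```

Weight is now on the pin at the expected height. Open and rise.

Call:
{"api": "arm_command", "payload": {
  "deltas": [
    {"claw":110,"x":0,"y":0,"z":0,"turn":0},
    {"claw":110,"x":0,"y":0,"z":0,"turn":0},
    {"claw":110,"x":0,"y":0,"z":0,"turn":0},
    {"claw":110,"x":0,"y":0,"z":0,"turn":0},
    {"claw":110,"x":0,"y":0,"z":0,"turn":0},
    {"claw":110,"x":0,"y":0,"z":-0.01,"turn":0},
    {"claw":110,"x":0,"y":0,"z":-0.02,"turn":0},
    {"claw":110,"x":0,"y":0,"z":-0.03,"turn":0},
    {"claw":110,"x":0,"y":0,"z":0,"turn":0}
  ]
}}

```text
time: 19.1
position: [622.5, 182.6, 261.6]
orientation: [-0.001, 1.0, -0.0, 0.003]
ft_force: [0.2, 0.2, 0.0]
opening: 48.5
```

Run:
```python
from h import *
go(416.8,-274.8,255,29.3)
c=snap('scene','s12');crop(c,270,190,360,260,8,'c16')
```

```text
t 19.1 pos [622.5 182.6 261.6] ang -0.03 j [0.29 0.37 0.3  1.49 0.   1.86] F [0.2 0.2 0. ] open 48.5
TOOL delta mm [-205.6  457.5    4.3] turn -29.33   axes of tool x,y in world: [ 1. -0.] [-0. -1.] z [ 0.0068  0.002  -1.    ]
```

View pics/c16.png

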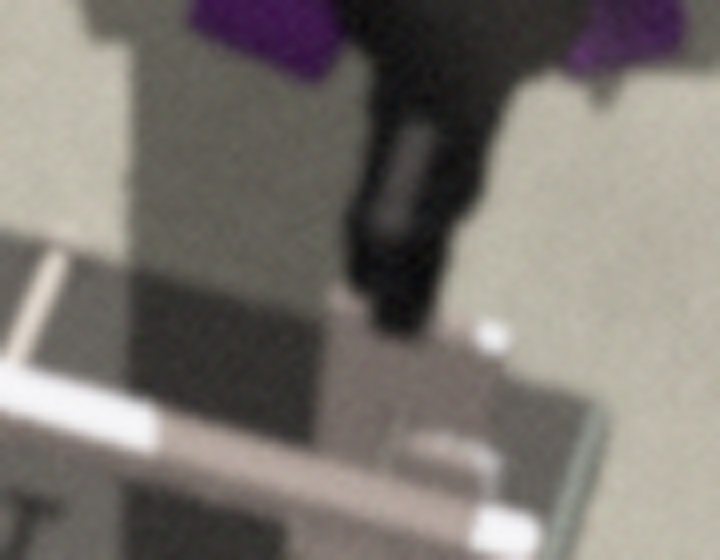

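Bracket A hangs free on pin1 (crop 410,400). To bracket B.

Call:
{"api": "arm_command", "payload": {
  "deltas": [
    {"claw":110,"x":-0.01,"y":0.025,"z":0,"turn":0},
    {"claw":110,"x":-0.0163,"y":0.036,"z":0,"turn":0},
    {"claw":110,"x":-0.0163,"y":0.036,"z":0,"turn":0},
    {"claw":110,"x":-0.0163,"y":0.036,"z":0,"turn":0},
    {"claw":110,"x":-0.0163,"y":0.036,"z":0,"turn":0},
    {"claw":110,"x":-0.0163,"y":0.036,"z":0,"turn":0},
    {"claw":110,"x":-0.0163,"y":0.036,"z":0,"turn":0},
    {"claw":110,"x":-0.0163,"y":0.036,"z":0,"turn":0},
    {"claw":110,"x":-0.0163,"y":0.036,"z":0,"turn":0},
    {"claw":110,"x":-0.0163,"y":0.036,"z":0,"turn":0}
  ]
}}

```text
time: 20.15
position: [463.3, -167.9, 256.0]
orientation: [-0.0, 1.0, -0.0, -0.0]
ft_force: [-0.4, -0.4, -0.2]
opening: 48.3
```

Call:
{"api": "arm_command", "payload": {
  "deltas": [
    {"claw":110,"x":-0.0163,"y":0.036,"z":0,"turn":0},
    {"claw":110,"x":-0.0163,"y":0.036,"z":0,"turn":0},
    {"claw":110,"x":-0.0163,"y":0.036,"z":0,"turn":0},
    {"claw":110,"x":0,"y":0,"z":0,"turn":-7.5},
    {"claw":110,"x":0,"y":0,"z":0,"turn":-7.5},
    {"claw":110,"x":0,"y":0,"z":0,"turn":-7.5},
    {"claw":110,"x":0,"y":0,"z":0,"turn":-6.8},
    {"claw":110,"x":0,"y":0,"z":0,"turn":0}
  ]
}}

```text
time: 20.95
position: [415.2, -274.6, 255.9]
orientation: [-0.0, 0.968, 0.253, -0.0]
ft_force: [-1.4, -0.2, -0.7]
opening: 48.3
```

Run:
```python
from h import *
go(416.8,-274.8,170,29.3)
c=snap('scene','s13');crop(c,170,120,450,280,2.8,'c17')
X=cloud(c);x,y,z=X[...,0],X[...,1],X[...,2]
m=(z>110)&(z<128)&(x>370)&(x<480)&(y>-320)&(y<-220);p=X[m];print('B top',p.mean(0).round(1),m.sum())
m=(z>74)&(z<86)&((x-370)**2+(y-329)**2<50**2);print('lid',X[m].mean(0),m.sum())
```

```text
t 20.95 pos [ 415.2 -274.6  255.9] ang 29.28 j [-0.58  0.08 -0.08  1.42  0.    0.48] F [-1.4 -0.2 -0.7] open 48.3
TOOL delta mm [ 1.3  1.  85.9] turn -0.02   axes of tool x,y in world: [0.872 0.489] [ 0.489 -0.872] z [-6.e-04  4.e-04 -1.e+00]
B top [ 420.1 -272.   119.5] 89
lid [376.89880099 326.86955486  78.32199358] 259
```

View pics/c17.png

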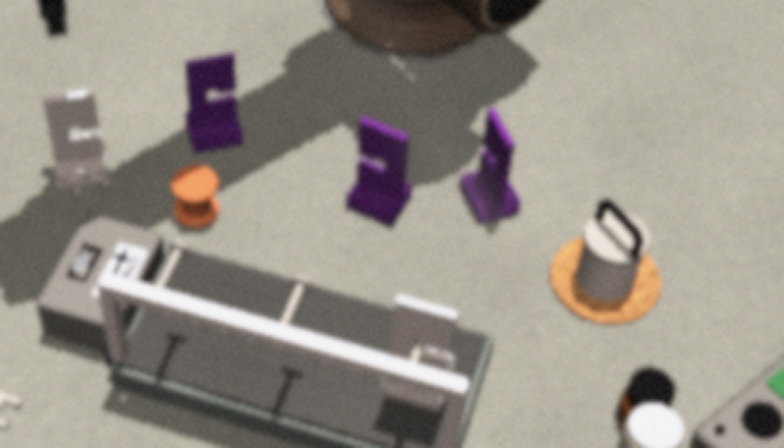

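Bracket A hangs on pin1 (crop 425,345), canister on mat, bracket B (crop 75,135) unmoved. Down onto B.

Call:
{"api": "arm_command", "payload": {
  "deltas": [
    {"claw":110,"x":0.0015,"y":0.0005,"z":0.04,"turn":0},
    {"claw":110,"x":0,"y":0,"z":0.04,"turn":0},
    {"claw":110,"x":0,"y":0,"z":0.035,"turn":0},
    {"claw":110,"x":0,"y":0,"z":0,"turn":0},
    {"claw":110,"x":0,"y":0,"z":0,"turn":0},
    {"claw":110,"x":0,"y":0,"z":0,"turn":0}
  ]
}}

```text
time: 21.6
position: [418.1, -275.1, 143.5]
orientation: [0.001, 0.968, 0.252, 0.001]
ft_force: [0.3, -0.6, 0.1]
opening: 48.5
```

Run:
```python
from h import *
go(417.5,-274.3,107,29.3)
c=snap('scene','s14');crop(c,160,120,260,200,8,'c18')
```

```text
t 21.6 pos [ 418.1 -275.1  143.5] ang 29.23 j [-0.58  0.1  -0.3   1.17 -0.    0.48] F [ 0.3 -0.6  0.1] open 48.5
TOOL delta mm [-0.2 -1.1 36.5] turn -0.07   axes of tool x,y in world: [0.873 0.488] [ 0.488 -0.873] z [ 0.0025 -0.0017 -1.    ]
```

View pics/c18.png

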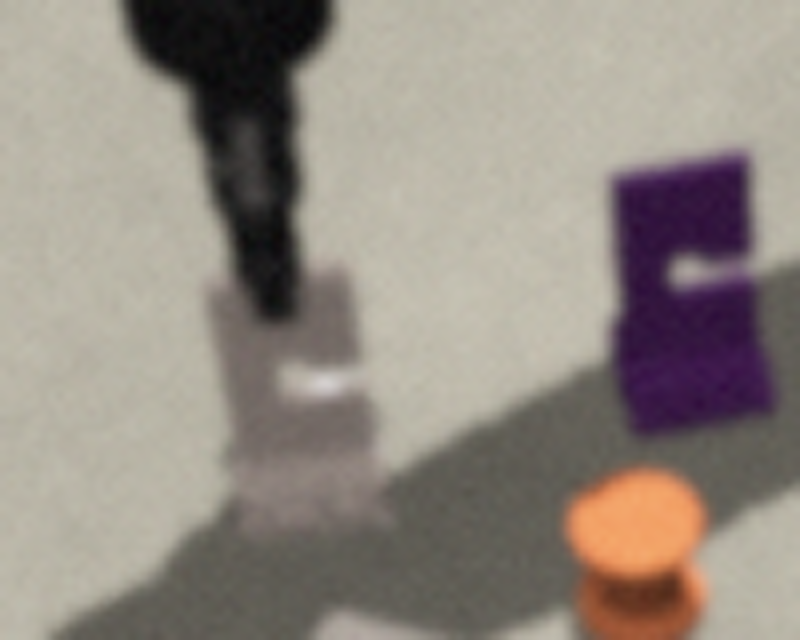

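The fingers are centred over plate B (crop 280,320). Down and grip.

Call:
{"api": "arm_command", "payload": {
  "deltas": [
    {"claw":110,"x":0,"y":-0.001,"z":0.018,"turn":0},
    {"claw":110,"x":0,"y":0,"z":0.018,"turn":0},
    {"claw":110,"x":0,"y":0,"z":0,"turn":0},
    {"claw":255,"x":0,"y":0,"z":0,"turn":0},
    {"claw":255,"x":0,"y":0,"z":0,"turn":0},
    {"claw":255,"x":0,"y":0,"z":0,"turn":0},
    {"claw":255,"x":0,"y":0,"z":0,"turn":0},
    {"claw":255,"x":0,"y":0,"z":0,"turn":0},
    {"claw":255,"x":0,"y":0,"z":0,"turn":0},
    {"claw":255,"x":0,"y":0,"z":0,"turn":0}
  ],
  "newtons": 60
}}

```text
time: 22.65
position: [417.1, -274.1, 106.7]
orientation: [0.001, 0.968, 0.253, 0.001]
ft_force: [-1.5, -1.0, 6.3]
opening: 6.9
```

Call:
{"api": "arm_command", "payload": {
  "deltas": [
    {"claw":255,"x":0,"y":0,"z":-0.01,"turn":0},
    {"claw":255,"x":0,"y":0,"z":-0.025,"turn":0},
    {"claw":255,"x":0,"y":0,"z":-0.03,"turn":0},
    {"claw":255,"x":0,"y":0,"z":-0.03,"turn":0},
    {"claw":255,"x":0,"y":0,"z":-0.025,"turn":5},
    {"claw":255,"x":0,"y":0,"z":-0.013,"turn":7},
    {"claw":255,"x":0,"y":0,"z":0,"turn":7},
    {"claw":255,"x":0,"y":0,"z":0,"turn":7},
    {"claw":255,"x":0,"y":0,"z":0,"turn":3.3},
    {"claw":255,"x":0,"y":0,"z":0,"turn":0}
  ]
}}

```text
time: 23.65
position: [416.4, -273.3, 238.5]
orientation: [-0.0, 1.0, -0.0, -0.0]
ft_force: [0.7, -0.4, -2.7]
opening: 7.1
```

Run:
```python
from h import *
go(621,6,240,0)
```

```text
t 23.65 pos [ 416.4 -273.3  238.5] ang -0.02 j [-0.58  0.08 -0.12  1.38  0.    0.99] F [ 0.7 -0.4 -2.7] open 7.1
TOOL delta mm [ 204.4 -279.4   -1.4] turn -0.02   axes of tool x,y in world: [ 1. -0.] [-0. -1.] z [-3.e-04  4.e-04 -1.e+00]
```

Call:
{"api": "arm_command", "payload": {
  "deltas": [
    {"claw":255,"x":0.0085,"y":-0.02,"z":0,"turn":0},
    {"claw":255,"x":0.0165,"y":-0.037,"z":0,"turn":0},
    {"claw":255,"x":0.0165,"y":-0.037,"z":0,"turn":0},
    {"claw":255,"x":0.0165,"y":-0.037,"z":0,"turn":0},
    {"claw":255,"x":0.0165,"y":-0.037,"z":0,"turn":0},
    {"claw":255,"x":0.0165,"y":-0.037,"z":0,"turn":0},
    {"claw":255,"x":0.0165,"y":-0.037,"z":0,"turn":0},
    {"claw":255,"x":0.0165,"y":-0.037,"z":0,"turn":0},
    {"claw":255,"x":0,"y":0,"z":0,"turn":0},
    {"claw":255,"x":0,"y":0,"z":0,"turn":0}
  ]
}}

```text
time: 24.65
position: [540.6, 6.3, 238.0]
orientation: [0.0, 1.0, 0.001, -0.001]
ft_force: [-0.7, -0.4, -2.5]
opening: 7.2
```

Call:
{"api": "arm_command", "payload": {
  "deltas": [
    {"claw":255,"x":0.02,"y":0,"z":0,"turn":0},
    {"claw":255,"x":0.03,"y":0,"z":0,"turn":0},
    {"claw":255,"x":0.03,"y":0,"z":0,"turn":0},
    {"claw":255,"x":0,"y":0,"z":0,"turn":0},
    {"claw":255,"x":0,"y":0,"z":0,"turn":0},
    {"claw":255,"x":0,"y":0,"z":0.015,"turn":0},
    {"claw":255,"x":0,"y":0,"z":0.0125,"turn":0},
    {"claw":255,"x":0,"y":0,"z":0,"turn":0},
    {"claw":255,"x":0,"y":0,"z":0,"turn":0}
  ]
}}

```text
time: 25.55
position: [619.9, 5.1, 210.9]
orientation: [0.0, 1.0, -0.0, -0.0]
ft_force: [-0.5, 0.3, -2.4]
opening: 7.4
```

Run:
```python
from h import *
go(621,58.5,207.3,0)
c=snap('scene','s15');crop(c,250,190,350,260,8,'c19')
X=cloud(c);x,y,z=X[...,0],X[...,1],X[...,2]
m=(x>615)&(x<623)&(y>10)&(y<40)&(z>140)&(z<180);p=X[m]
for s in p: print(s.round(0),end='')
```

```text
t 25.55 pos [619.9   5.1 210.9] ang -0.03 j [ 0.01  0.31  0.11  1.37 -0.    1.58] F [-0.5  0.3 -2.4] open 7.4
TOOL delta mm [  1.1 -53.4   3.6] turn -0.03   axes of tool x,y in world: [ 1.    -0.001] [-0.001 -1.   ] z [-7.e-04 -0.e+00 -1.e+00]
[622.  18. 180.][617.  33. 175.][622.  12. 163.][619.  13. 160.][617.  16. 158.][616.  18. 158.][621.  14. 159.][622.  17. 161.][621.  20. 162.][620.  22. 161.][617.  24. 157.][618.  27. 160.][618.  30. 161.][623.  21. 159.][619.  28. 158.][618.  30. 158.][619.  33. 160.][620.  34. 157.][622.  20. 148.][620.  34. 152.][619.  33. 146.][622.  34. 146.][622.  31. 140.][622.  34. 141.]
```

View pics/c19.png

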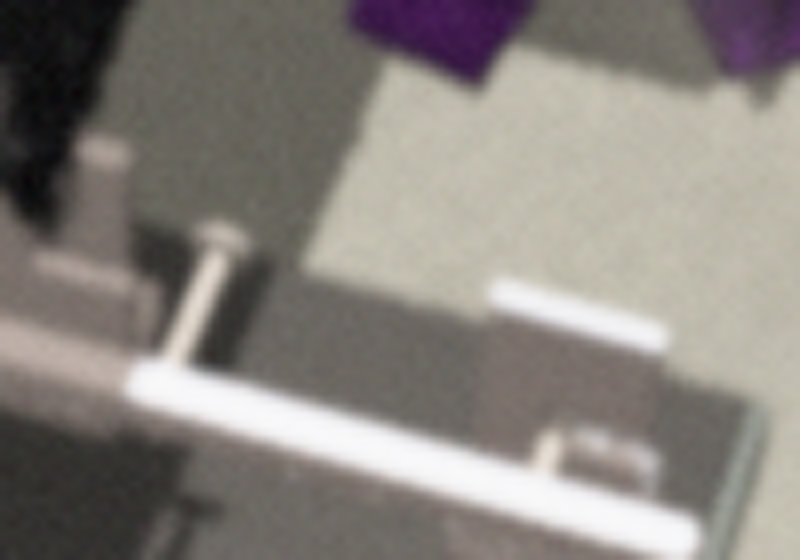

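Bracket B is beside pin2 (crop 200,310), slot toward it; bracket A rests well in its notch (545,450). Same insertion as before.

Call:
{"api": "arm_command", "payload": {
  "deltas": [
    {"claw":255,"x":0.001,"y":0,"z":0.003,"turn":0},
    {"claw":255,"x":0,"y":-0.008,"z":0,"turn":0},
    {"claw":255,"x":0,"y":-0.008,"z":0,"turn":0},
    {"claw":255,"x":0,"y":-0.008,"z":0,"turn":0},
    {"claw":255,"x":0,"y":0,"z":0,"turn":0}
  ]
}}

```text
time: 26.1
position: [621.7, 30.9, 207.9]
orientation: [-0.0, 1.0, 0.001, 0.0]
ft_force: [-0.1, -0.5, -3.8]
opening: 7.2
```

Call:
{"api": "arm_command", "payload": {
  "deltas": [
    {"claw":255,"x":0,"y":-0.005,"z":0,"turn":0},
    {"claw":255,"x":0,"y":-0.005,"z":0,"turn":0},
    {"claw":255,"x":0,"y":0,"z":0,"turn":0}
  ]
}}

```text
time: 26.4
position: [621.7, 40.1, 207.8]
orientation: [-0.0, 1.0, 0.0, -0.0]
ft_force: [-0.2, -0.7, -2.7]
opening: 7.1
```

Call:
{"api": "arm_command", "payload": {
  "deltas": [
    {"claw":255,"x":0,"y":-0.005,"z":0,"turn":0},
    {"claw":255,"x":0,"y":-0.005,"z":0,"turn":0},
    {"claw":255,"x":0,"y":-0.003,"z":0,"turn":0},
    {"claw":255,"x":0,"y":0,"z":0,"turn":0}
  ]
}}

```text
time: 26.8
position: [621.7, 52.9, 207.8]
orientation: [-0.0, 1.0, 0.0, 0.0]
ft_force: [-1.1, -1.0, -2.5]
opening: 7.2
```

Call:
{"api": "arm_command", "payload": {
  "deltas": [
    {"claw":255,"x":0,"y":-0.002,"z":0,"turn":0},
    {"claw":255,"x":0,"y":0,"z":0,"turn":0}
  ]
}}

```text
time: 27.0
position: [621.7, 54.6, 207.8]
orientation: [-0.0, 1.0, -0.0, 0.0]
ft_force: [-0.7, 0.3, -3.2]
opening: 7.0
```

Call:
{"api": "arm_command", "payload": {
  "deltas": [
    {"claw":255,"x":0,"y":-0.0015,"z":0,"turn":0},
    {"claw":255,"x":0,"y":0,"z":0,"turn":0}
  ]
}}

```text
time: 27.2
position: [621.7, 56.0, 207.8]
orientation: [-0.0, 1.0, -0.0, -0.0]
ft_force: [-0.1, -0.1, -2.5]
opening: 7.0
```

Call:
{"api": "arm_command", "payload": {
  "deltas": [
    {"claw":255,"x":0,"y":-0.0015,"z":0,"turn":0},
    {"claw":255,"x":0,"y":0,"z":0,"turn":0}
  ]
}}

```text
time: 27.4
position: [621.7, 57.5, 207.8]
orientation: [-0.0, 1.0, -0.0, -0.0]
ft_force: [0.6, -0.7, -2.8]
opening: 7.4
```

Call:
{"api": "arm_command", "payload": {
  "deltas": [
    {"claw":255,"x":0,"y":-0.0015,"z":0,"turn":0},
    {"claw":255,"x":0,"y":0,"z":0,"turn":0}
  ]
}}

```text
time: 27.6
position: [621.7, 59.1, 207.8]
orientation: [-0.0, 1.0, -0.0, 0.0]
ft_force: [-0.2, 0.6, -2.4]
opening: 7.2
```

Call:
{"api": "arm_command", "payload": {
  "deltas": [
    {"claw":255,"x":0,"y":-0.0015,"z":0,"turn":0},
    {"claw":255,"x":0,"y":0,"z":0,"turn":0}
  ]
}}

```text
time: 27.8
position: [621.7, 59.8, 207.8]
orientation: [0.001, 1.0, -0.0, 0.0]
ft_force: [0.1, -3.5, -2.5]
opening: 7.4
```

Call:
{"api": "arm_command", "payload": {
  "deltas": [
    {"claw":255,"x":0,"y":-0.001,"z":0,"turn":0},
    {"claw":255,"x":0,"y":0,"z":0,"turn":0}
  ]
}}

```text
time: 28.0
position: [621.7, 60.1, 207.7]
orientation: [0.002, 1.0, -0.001, -0.0]
ft_force: [-0.0, -6.4, -2.9]
opening: 7.6
```

Call:
{"api": "arm_command", "payload": {
  "deltas": [
    {"claw":255,"x":0,"y":0.004,"z":0,"turn":0},
    {"claw":255,"x":0,"y":0,"z":0,"turn":0},
    {"claw":255,"x":0,"y":0,"z":0.003,"turn":0},
    {"claw":255,"x":0,"y":0,"z":0.003,"turn":0},
    {"claw":255,"x":0,"y":0,"z":0.002,"turn":0},
    {"claw":255,"x":0,"y":0,"z":0,"turn":0}
  ]
}}

```text
time: 28.6
position: [621.5, 57.6, 199.2]
orientation: [-0.0, 1.0, -0.0, -0.0]
ft_force: [-0.4, 0.4, -1.7]
opening: 6.8
```

Call:
{"api": "arm_command", "payload": {
  "deltas": [
    {"claw":255,"x":0,"y":0,"z":0.0015,"turn":0},
    {"claw":255,"x":0,"y":0,"z":0,"turn":0}
  ]
}}

```text
time: 28.8
position: [621.7, 57.5, 198.1]
orientation: [-0.0, 1.0, -0.0, -0.0]
ft_force: [0.0, -0.1, -2.3]
opening: 7.1
```

Call:
{"api": "arm_command", "payload": {
  "deltas": [
    {"claw":255,"x":0,"y":0,"z":0.001,"turn":0},
    {"claw":255,"x":0,"y":0,"z":0,"turn":0}
  ]
}}

```text
time: 29.0
position: [621.8, 57.5, 197.6]
orientation: [-0.0, 1.0, -0.0, 0.0]
ft_force: [-0.3, 0.1, -0.5]
opening: 7.1
```

Weight off at 197.6, as expected. Release.

Call:
{"api": "arm_command", "payload": {
  "deltas": [
    {"claw":110,"x":0,"y":0,"z":0,"turn":0},
    {"claw":110,"x":0,"y":0,"z":0,"turn":0},
    {"claw":110,"x":0,"y":0,"z":0,"turn":0},
    {"claw":110,"x":0,"y":0,"z":0,"turn":0},
    {"claw":110,"x":0,"y":0,"z":0,"turn":0},
    {"claw":110,"x":0,"y":0,"z":-0.01,"turn":0},
    {"claw":110,"x":0,"y":0,"z":-0.02,"turn":0},
    {"claw":110,"x":0,"y":0,"z":-0.03,"turn":0},
    {"claw":110,"x":0,"y":0,"z":0,"turn":0}
  ]
}}

```text
time: 29.9
position: [623.0, 57.5, 262.4]
orientation: [-0.0, 1.0, -0.0, 0.003]
ft_force: [0.9, -0.7, -0.0]
opening: 48.5
```

Call:
{"api": "arm_command", "payload": {
  "deltas": [
    {"claw":255,"x":-0.012,"y":0.03,"z":0,"turn":0},
    {"claw":255,"x":-0.013,"y":0.034,"z":0,"turn":0},
    {"claw":255,"x":-0.013,"y":0.034,"z":0,"turn":0},
    {"claw":255,"x":-0.013,"y":0.034,"z":0,"turn":0},
    {"claw":255,"x":-0.013,"y":0.034,"z":0,"turn":0},
    {"claw":255,"x":-0.04,"y":0.034,"z":0,"turn":0},
    {"claw":255,"x":-0.04,"y":0.034,"z":0,"turn":0},
    {"claw":255,"x":-0.04,"y":0.03,"z":0,"turn":0},
    {"claw":255,"x":0,"y":0,"z":0,"turn":0},
    {"claw":255,"x":0,"y":0,"z":0,"turn":0}
  ]
}}

```text
time: 30.9
position: [440.8, -204.0, 257.9]
orientation: [0.0, 1.0, -0.001, 0.001]
ft_force: [0.7, 0.4, 0.5]
opening: -0.1
```

Run:
```python
from h import *
go(576,-180,100,0)
c=snap('scene','s16');crop(c,170,120,450,280,2.8,'c20')
c=snap('top','t16');crop(c,190,135,410,300,3.6,'c21');crop(c,325,160,370,215,10,'c22')
```

```text
t 30.9 pos [ 440.8 -204.   257.9] ang -0.16 j [-0.43  0.05 -0.1   1.42  0.    1.14] F [0.7 0.4 0.5] open -0.1
TOOL delta mm [134.9 -24.5 158.1] turn -0.16   axes of tool x,y in world: [ 1.    -0.003] [-0.003 -1.   ] z [ 1.4e-03 -3.0e-04 -1.0e+00]
```

View pics/c20.png

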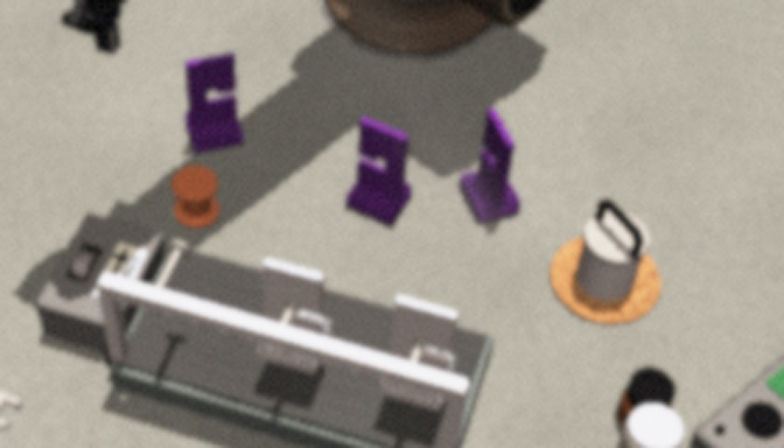

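View pics/c21.png

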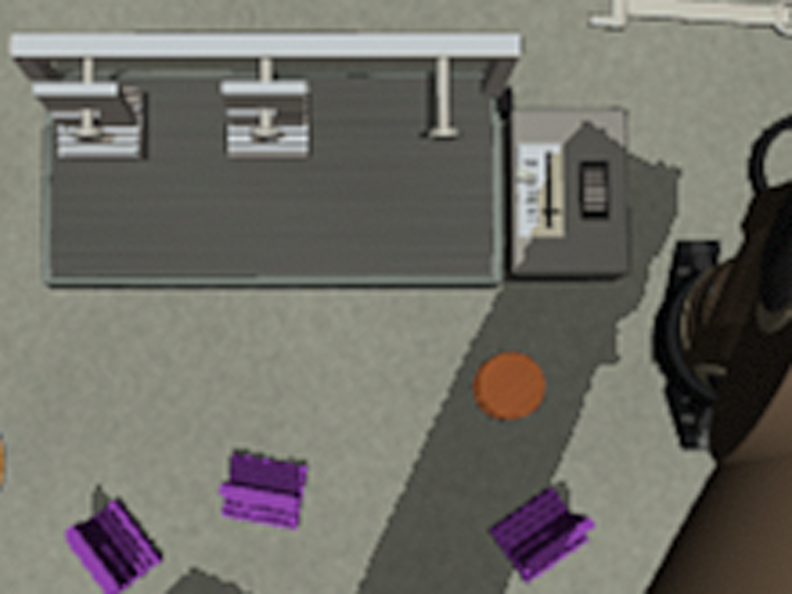

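View pics/c22.png

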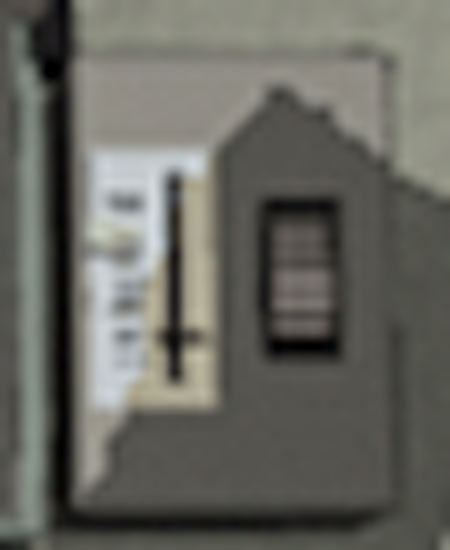

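Both brackets hang in their notches (top crop: 88,100 and 265,100). Pointer at c22 (178,338), marker tip at (130,239), wheel centre (302,278).

Run:
```python
from h import *
c=load('t16')
f=lambda a,b:(325+a/10-.45,160+b/10-.45)
for n,(a,b,z) in dict(pt=(160,338,62),mk=(132,239,62),wh=(302,278,66),slotlo=(302,355,60),slothi=(302,200,60),podlo=(240,515,60),podhi=(240,55,60)).items(): print(n,PZ(c,*f(a,b),z).round(1))
X=cloud(c);x,y,z=X[...,0],X[...,1],X[...,2]
m=(x>540)&(x<620)&(y>-205)&(y<-165)&(z>62)&(z<75);print('crown',X[m].mean(0) if m.any() else None,m.sum(),np.nanmax(z[m]) if m.any() else 0)
s=load('s13'); crop(s,180,190,240,235,13,'c23')
s=load('scene0'); crop(s,180,190,240,235,13,'c24')
```

```text
pt [ 561.3 -152.7   62. ]
mk [ 588.9 -145.5   62. ]
wh [ 577.3 -191.5   66. ]
slotlo [ 556.7 -192.1   60. ]
slothi [ 600.1 -193.1   60. ]
podlo [ 512.4 -174.1   60. ]
podhi [ 641.1 -176.7   60. ]
crown [ 577.49769439 -187.73546972   64.86486313] 105 74.17803972798288
```

View pics/c24.png

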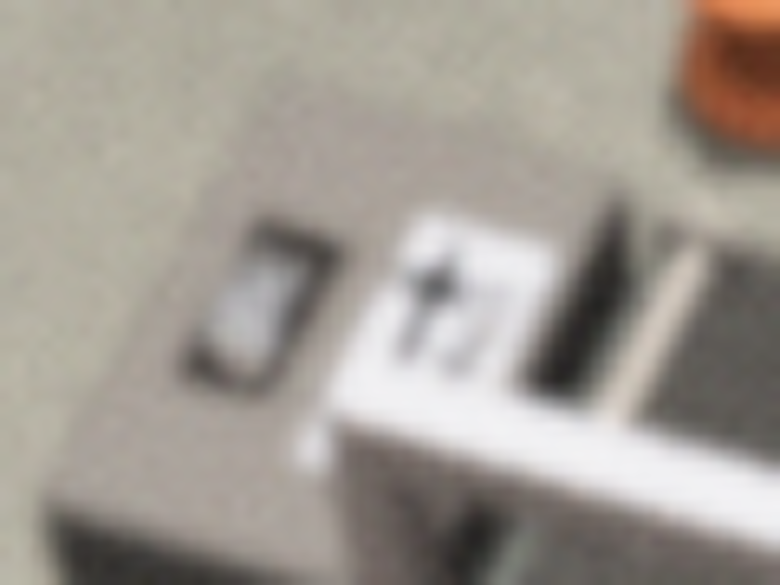

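Pointer-to-marker distance 27.6 mm means about 43 mm of rim travel; wheel crown near (577,-190,68). Go over it with shut fingers.

Call:
{"api": "arm_command", "payload": {
  "deltas": [
    {"claw":255,"x":0.032,"y":-0.0035,"z":0,"turn":0},
    {"claw":255,"x":0.032,"y":-0.0035,"z":0,"turn":0},
    {"claw":255,"x":0.032,"y":-0.0035,"z":0.01,"turn":0},
    {"claw":255,"x":0.032,"y":-0.0035,"z":0.03,"turn":0},
    {"claw":255,"x":0,"y":0,"z":0.04,"turn":0},
    {"claw":255,"x":0,"y":0,"z":0.04,"turn":0},
    {"claw":255,"x":0,"y":0,"z":0.038,"turn":0},
    {"claw":255,"x":0,"y":0,"z":0,"turn":0},
    {"claw":255,"x":0,"y":0,"z":0,"turn":0},
    {"claw":255,"x":0,"y":0,"z":0,"turn":0}
  ]
}}

```text
time: 32.0
position: [571.2, -189.2, 101.7]
orientation: [0.001, 1.0, 0.0, 0.002]
ft_force: [-0.9, -1.0, 0.8]
opening: 0.0
```

Run:
```python
from h import *
go(569,-190,82,0)
c=snap('scene','s17');crop(c,170,170,250,240,9,'c25')
print(proj(c,[577,-190,68]))
```

```text
t 32.0 pos [ 571.2 -189.2  101.7] ang 0.04 j [-0.32  0.3  -0.14  1.12  0.    1.25] F [-0.9 -1.   0.8] open 0.0
TOOL delta mm [-2.3  0.8 19.7] turn 0.04   axes of tool x,y in world: [1.    0.001] [ 0.001 -1.   ] z [ 0.0032 -0.001  -1.    ]
[199.44591407 211.550009  ]
```

View pics/c25.png

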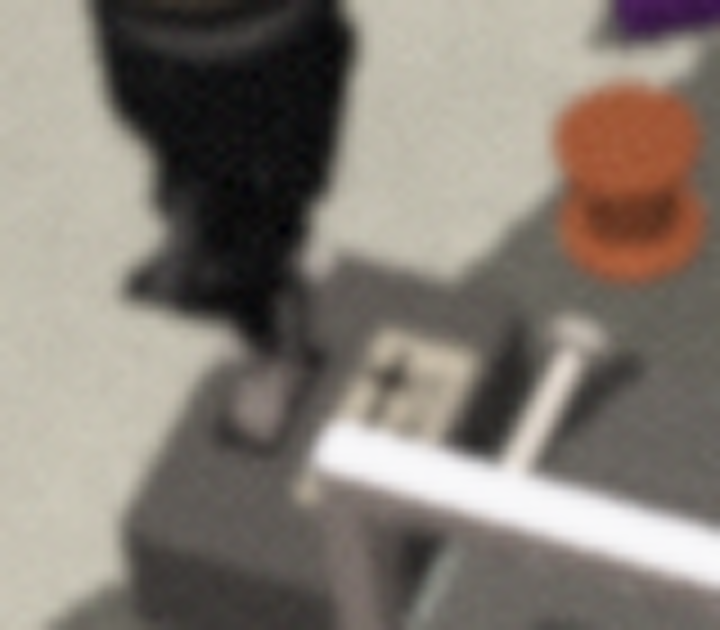

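The shut fingertip is just above the wheel (crop 270,350 over 265,395). Lower until touch.

Call:
{"api": "arm_command", "payload": {
  "deltas": [
    {"claw":255,"x":-0.002,"y":0.001,"z":0.008,"turn":0},
    {"claw":255,"x":0,"y":0,"z":0.006,"turn":0},
    {"claw":255,"x":0,"y":0,"z":0,"turn":0}
  ]
}}

```text
time: 32.35
position: [566.9, -190.4, 84.7]
orientation: [-0.0, 1.0, -0.0, -0.0]
ft_force: [0.0, -0.9, 1.1]
opening: 0.3
```

Call:
{"api": "arm_command", "payload": {
  "deltas": [
    {"claw":255,"x":0,"y":0,"z":0.002,"turn":0},
    {"claw":255,"x":0,"y":0,"z":0,"turn":0}
  ]
}}

```text
time: 32.55
position: [567.3, -190.4, 83.4]
orientation: [0.0, 1.0, -0.0, -0.0]
ft_force: [-1.6, 0.7, 3.3]
opening: 0.2
```

Call:
{"api": "arm_command", "payload": {
  "deltas": [
    {"claw":255,"x":0,"y":0,"z":0.002,"turn":0},
    {"claw":255,"x":0,"y":0,"z":0,"turn":0}
  ]
}}

```text
time: 32.75
position: [567.6, -190.4, 81.7]
orientation: [0.0, 1.0, -0.0, 0.0]
ft_force: [-2.2, 0.1, 5.6]
opening: -0.2
```

Call:
{"api": "arm_command", "payload": {
  "deltas": [
    {"claw":255,"x":0.003,"y":0,"z":0,"turn":0},
    {"claw":255,"x":0.004,"y":0,"z":0,"turn":0},
    {"claw":255,"x":0.004,"y":0,"z":0,"turn":0},
    {"claw":255,"x":0.004,"y":0,"z":0,"turn":0},
    {"claw":255,"x":0.002,"y":0,"z":0,"turn":0},
    {"claw":255,"x":0,"y":0,"z":0,"turn":0}
  ]
}}

```text
time: 33.35
position: [585.6, -190.4, 81.9]
orientation: [0.0, 1.0, -0.0, 0.001]
ft_force: [0.9, -0.1, 5.3]
opening: -0.1
```

Run:
```python
from h import *
go(569,-190,82,0)
c=snap('top','t18');crop(c,325,160,370,215,10,'c26')
c=snap('scene','s18');crop(c,180,190,240,235,13,'c27')
```

```text
t 33.35 pos [ 585.6 -190.4   81.9] ang -0.01 j [-0.31  0.34 -0.14  1.09  0.    1.26] F [ 0.9 -0.1  5.3] open -0.1
TOOL delta mm [-16.6  -0.4  -0.2] turn -0.01   axes of tool x,y in world: [ 1. -0.] [-0. -1.] z [ 1.8e-03 -3.0e-04 -1.0e+00]
```

View pics/c26.png

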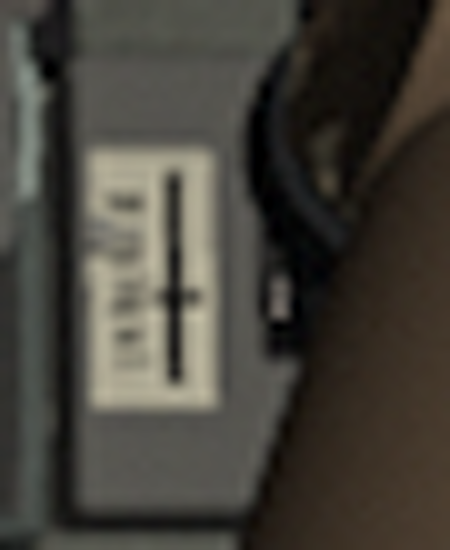

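View pics/c27.png

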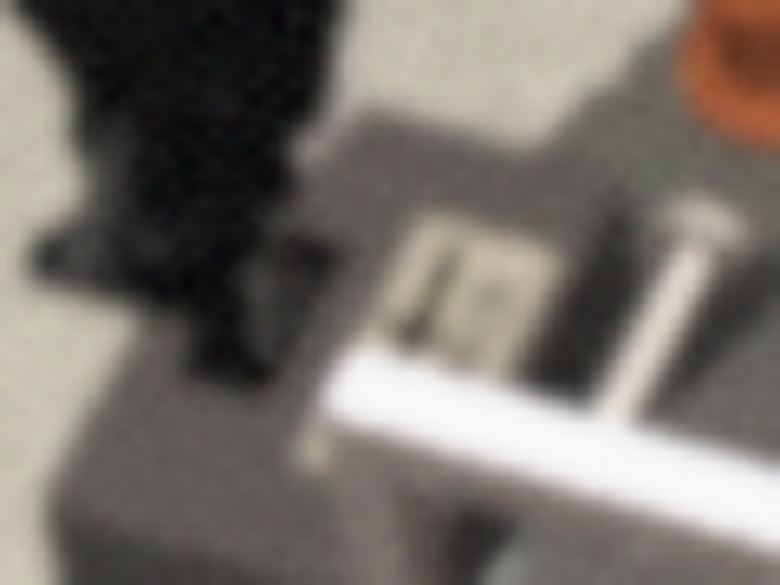

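Pointer went from row 338 to 297 (marker at about 240): 17 mm of drag gave about 11 mm. Another stroke.

Call:
{"api": "arm_command", "payload": {
  "deltas": [
    {"claw":255,"x":0,"y":0,"z":-0.009,"turn":0},
    {"claw":255,"x":0,"y":0,"z":0,"turn":0},
    {"claw":255,"x":-0.017,"y":0,"z":0,"turn":0},
    {"claw":255,"x":0,"y":0,"z":0,"turn":0},
    {"claw":255,"x":0,"y":0,"z":0.006,"turn":0},
    {"claw":255,"x":0,"y":0,"z":0.003,"turn":0},
    {"claw":255,"x":0,"y":0,"z":0,"turn":0}
  ]
}}

```text
time: 34.15
position: [567.9, -190.5, 81.2]
orientation: [0.0, 1.0, -0.0, 0.0]
ft_force: [-1.5, -0.0, 4.8]
opening: 0.1
```

Call:
{"api": "arm_command", "payload": {
  "deltas": [
    {"claw":255,"x":0.003,"y":0,"z":0,"turn":0},
    {"claw":255,"x":0.004,"y":0,"z":0,"turn":0},
    {"claw":255,"x":0.004,"y":0,"z":0,"turn":0},
    {"claw":255,"x":0.004,"y":0,"z":0,"turn":0},
    {"claw":255,"x":0,"y":0,"z":0,"turn":0},
    {"claw":255,"x":0,"y":0,"z":0,"turn":0}
  ]
}}

```text
time: 34.75
position: [583.6, -190.5, 81.9]
orientation: [0.0, 1.0, -0.0, 0.001]
ft_force: [0.0, 0.5, 5.5]
opening: 0.3
```

Run:
```python
from h import *
go(569,-190,82,0)
c=snap('top','t19');crop(c,325,160,370,215,10,'c28')
```

```text
t 34.75 pos [ 583.6 -190.5   81.9] ang -0.01 j [-0.32  0.34 -0.14  1.09  0.    1.26] F [0.  0.5 5.5] open 0.3
TOOL delta mm [-14.6  -0.5  -0.2] turn -0.01   axes of tool x,y in world: [ 1. -0.] [-0. -1.] z [ 1.8e-03 -5.0e-04 -1.0e+00]
```

View pics/c28.png

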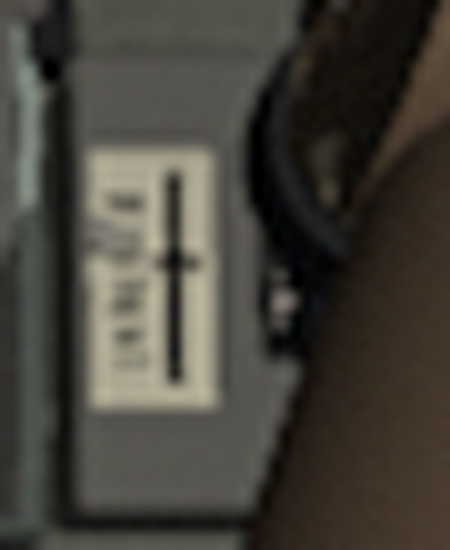

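Pointer at row 263, marker about 239: some 6.6 mm left, about 10.5 mm of drag.

Call:
{"api": "arm_command", "payload": {
  "deltas": [
    {"claw":255,"x":0,"y":0,"z":-0.009,"turn":0},
    {"claw":255,"x":0,"y":0,"z":0,"turn":0},
    {"claw":255,"x":-0.012,"y":0,"z":0,"turn":0},
    {"claw":255,"x":0,"y":0,"z":0,"turn":0},
    {"claw":255,"x":0,"y":0,"z":0.006,"turn":0},
    {"claw":255,"x":0,"y":0,"z":0.003,"turn":0},
    {"claw":255,"x":0,"y":0,"z":0,"turn":0}
  ]
}}

```text
time: 35.5
position: [570.4, -190.4, 81.2]
orientation: [0.0, 1.0, -0.0, 0.0]
ft_force: [-1.7, -0.5, 6.0]
opening: -0.1
```

Call:
{"api": "arm_command", "payload": {
  "deltas": [
    {"claw":255,"x":0.003,"y":0,"z":0,"turn":0},
    {"claw":255,"x":0.004,"y":0,"z":0,"turn":0},
    {"claw":255,"x":0.003,"y":0,"z":0,"turn":0},
    {"claw":255,"x":0,"y":0,"z":0,"turn":0},
    {"claw":255,"x":0,"y":0,"z":0,"turn":0}
  ]
}}

```text
time: 36.0
position: [581.2, -190.4, 81.9]
orientation: [0.0, 1.0, -0.0, 0.001]
ft_force: [0.4, 0.0, 5.1]
opening: 0.1
```

Call:
{"api": "arm_command", "payload": {
  "deltas": [
    {"claw":255,"x":0,"y":0,"z":-0.01,"turn":0},
    {"claw":255,"x":0,"y":0,"z":-0.03,"turn":0},
    {"claw":255,"x":0,"y":0,"z":-0.04,"turn":0},
    {"claw":255,"x":0,"y":0,"z":-0.04,"turn":0},
    {"claw":255,"x":0,"y":0,"z":-0.04,"turn":0},
    {"claw":255,"x":-0.035,"y":0.02,"z":0,"turn":0},
    {"claw":255,"x":-0.035,"y":0.02,"z":0,"turn":0},
    {"claw":255,"x":-0.035,"y":0.02,"z":0,"turn":0},
    {"claw":255,"x":-0.035,"y":0.02,"z":0,"turn":0},
    {"claw":255,"x":0,"y":0.03,"z":0,"turn":0}
  ]
}}

```text
time: 37.0
position: [436.5, -299.6, 242.4]
orientation: [-0.0, 1.0, -0.001, -0.001]
ft_force: [0.2, 0.1, 0.9]
opening: -0.1
```

Run:
```python
from h import *
go(569,-190,82,0)
c=snap('top','t20');crop(c,325,160,370,215,10,'c30')
f=lambda a,b:(325+a/10-.45,160+b/10-.45)
c=snap('scene','s20');crop(c,180,190,240,235,13,'c31')
```

```text
t 37.0 pos [ 436.5 -299.6  242.4] ang -0.06 j [-0.6   0.14 -0.04  1.4  -0.    0.97] F [0.2 0.1 0.9] open -0.1
TOOL delta mm [ 132.6 -109.7  160.3] turn -0.06   axes of tool x,y in world: [ 1.    -0.001] [-0.001 -1.   ] z [-1.2e-03  7.0e-04 -1.0e+00]
```

View pics/c30.png

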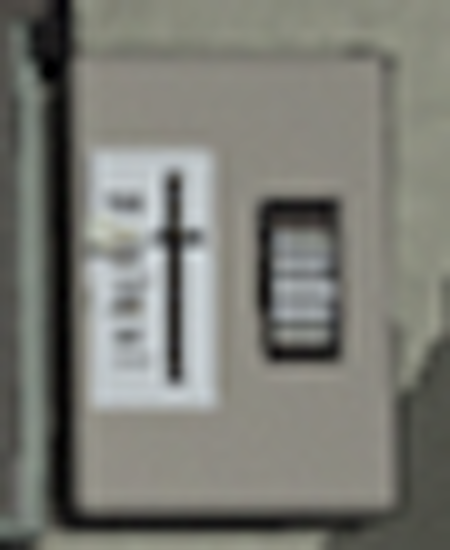

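View pics/c31.png

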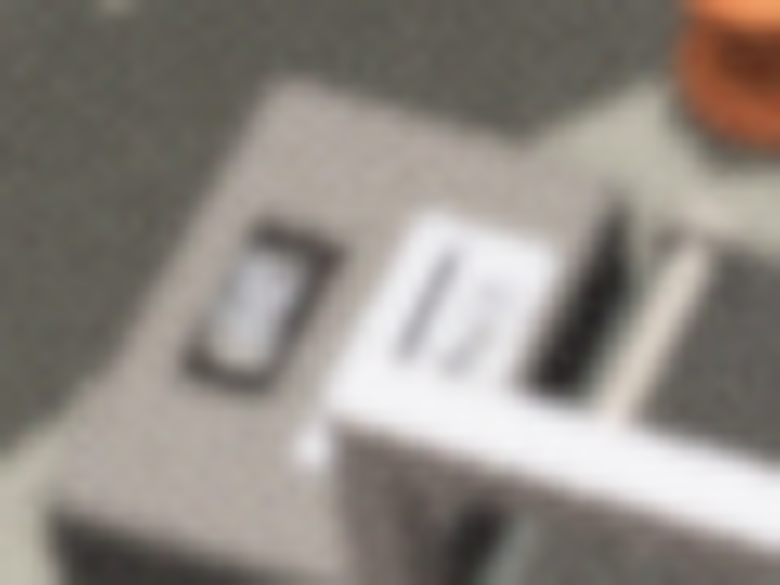

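Pointer at row 237, marker about 239. A closer look, plus the whole scene.

Run:
```python
from h import *
c=load('t20');crop(c,331,176,348,192,36,'c32'); crop(c,140,120,420,300,2.8,'c33')
im=c['pixels'].astype(int).sum(2); print(im[178:190,331:348])
X=cloud(c);x,y,z=X[...,0],X[...,1],X[...,2]
m=(z>74)&(z<86)&((x-370)**2+(y-329)**2<50**2);print('lid',X[m].mean(0),m.sum())
for yy in(183.5,58.5):
  m=(z>205)&(z<225)&(abs(y-yy)<40)&(x>590)&(x<650);print(X[m].mean(0),m.sum())
```

```text
[[ 51 272 381 525 603 594 594 591 592 608 385 137 485 601 569 464 391]
 [ 44 267 378 530 531 459 469 460 542 619 398 184 505 609 573 468 390]
 [ 38 265 383 532 529 392 352 341 501 621 402 160 499 608 572 466 396]
 [ 46 262 395 534 589 549 526 522 564 628 411 164 506 621 578 468 396]
 [ 36 261 416 539 557 555 577 587 607 595 363 183 475 558 556 475 396]
 [ 35 259 419 547 569 500 472 505 534 428 182  84 260 292 460 482 397]
 [ 31 262 356 418 475 451 420 437 493 474 287  79 322 411 493 481 398]
 [ 30 257 352 423 436 373 346 396 540 637 451 123 487 633 598 487 395]
 [ 28 261 432 566 574 483 441 489 574 625 437 113 477 617 602 499 393]
 [ 29 263 450 567 606 570 538 536 525 588 433 110 470 608 597 497 390]
 [ 27 263 422 547 602 513 439 441 481 584 435 109 470 608 599 496 395]
 [ 18 267 371 523 611 519 434 430 536 626 434 131 476 607 598 494 394]]
lid [370.51953673 326.80678244  78.00524605] 401
[619.92591988 181.03046319 212.9193051 ] 98
[620.6612696   57.49497083 214.43808614] 98
```

View pics/c32.png

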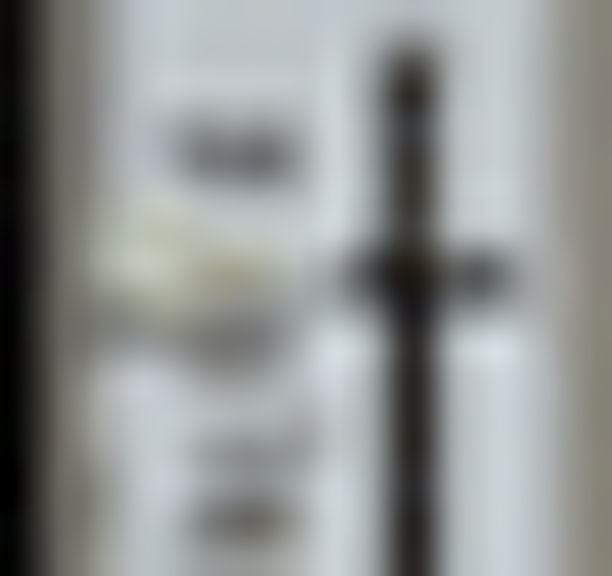

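View pics/c33.png

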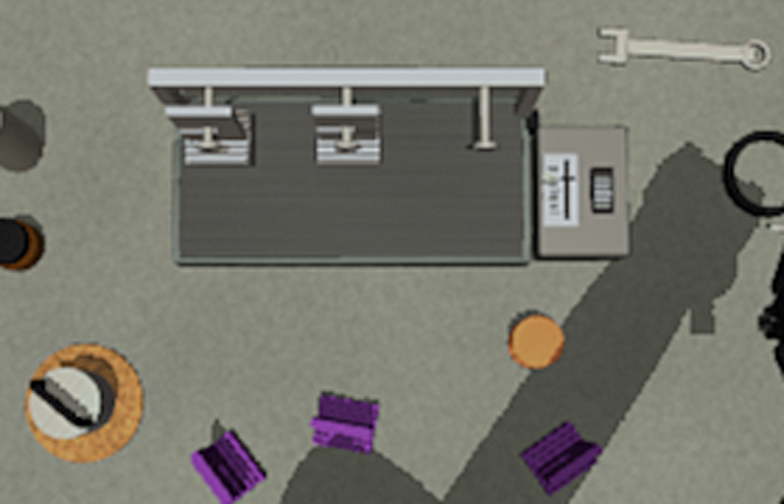

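Run:
```python
from h import *
for t in('t20','s20'):
  c=load(t);X=cloud(c);x,y,z=X[...,0],X[...,1],X[...,2]
  for yy in(183.5,58.5):
    m=(z>208)&(z<225)&(abs(y-yy)<40)&(x>600)&(x<640);p=X[m];print(t,np.median(p,0).round(1),rect(p[:,:2]),[np.median(p[p[:,1]<yy-8,2]).round(1),np.median(p[p[:,1]>yy+8,2]).round(1)])
c=load('s20');crop(c,260,210,345,270,9,'c34')
```

```text
t20 [620.1 182.7 214.1] ((620.7631225585938, 182.87191772460938), (8.782331466674805, 53.85234832763672), 1.6332788467407227) [np.float64(214.8), np.float64(213.5)]
t20 [621.3  57.2 215.2] ((620.8823852539062, 57.13950729370117), (8.797137260437012, 53.04029846191406), 0.04336188733577728) [np.float64(215.7), np.float64(215.2)]
s20 [624.4 184.5 213.8] ((623.650146484375, 183.810546875), (13.243566513061523, 55.26326370239258), 3.0910463333129883) [np.float64(213.6), np.float64(213.6)]
s20 [624.8  60.4 214.1] ((622.8643798828125, 57.94883728027344), (12.469097137451172, 56.68394088745117), 0.09759309142827988) [np.float64(214.8), np.float64(214.1)]
```

View pics/c34.png

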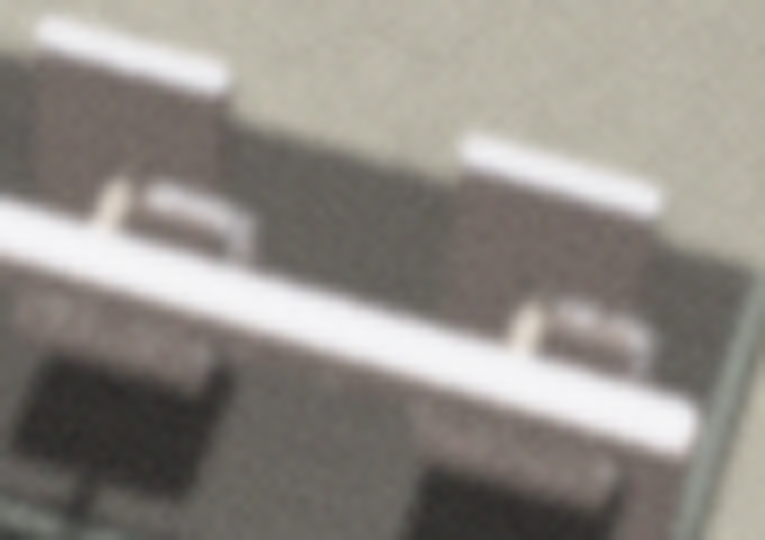

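Both brackets hang with their pin in the notch (crop 115,205 and 525,330), tops at about 214–215 mm (expected 216). Pointer and marker rows agree within about 0.3 px (1 mm). Arm clear, so handing in.

Run:
```python
from h import *
print(env.sign_off()); print(readout.read_state()['time'])
```

```text
the job is handed in; nothing more can be done
None
the job is handed in; nothing more can be done
```

The job is done and handed in after about 37 s of the 208 s allowed. I moved the canister by its handle onto the cork mat. I then hung the two silver brackets, the only ones present, on pin1 and pin2. Last I rolled the thumbwheel in three fingertip strokes to the marker. The three purple look-alikes and the other things on the bench were left alone.

What the last checks showed:
- **Canister:** it stands upright on the mat. The lid measures at about (371, 327) mm and the mat centre at about (370, 329) mm.
- **Brackets:** both hang free with the pin in the notch. Their tops read 214–215 mm against the expected 216 mm, within the depth camera's usual low reading. The bracket on pin1 is turned by 2–3° and otherwise hangs upright.
- **Pointer:** it is within about 1 mm of the marker in the top view. The bar hides the marker from the scene camera, so no second view confirms this.
- **Robot:** it is clear of everything, and no check failed. The sign-off gave no verdict.

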